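Lock the levelling screw of a gel-casting table

ROBOT

A 7-joint arm with a two-finger parallel gripper is mounted at the origin on the work surface. World frame = base frame: x ahead of the robot, y to its left, z up, the work surface at z = 0. Lengths are in m, angles in rad, forces in N, time in s.
With the tool pointing down it reaches from about 0.35 to 0.9 m from the base axis. Payload 8.1 kg.
Tool frame: the origin (TCP) lies midway between the tips of the shut fingers; the grasp point (between the pads) lies 19 mm behind it; z points along the fingers, y is the direction in which the jaws open and shut (so a half turn about z gives the same grasp; the last joint's range is limited). The gripper opens to 92 mm and grips with 3 to 60 N. Pads are 19 mm wide; open, the fingers measure 130 mm over their backs; the gripper's body (75 mm by 190 mm) begins 47 mm behind the grasp point.
Start: joints at [1.023, 0.434, 0.025, 1.573, -0.012, 1.134, -0.075], TCP at [0.269, -0.564, 0.203] pointing down, gripper open.
Joint ranges: [-2.62, 2.62], [-0.44, 2.09], [-1.27, 1.32], [0.08, 2.57], [-1.32, 4.46], [0.12, 2], [-2.74, 2.74]. Speed limits (rad/s): [2.22, 2.22, 3.01, 3.01, 3.14, 3.14, 3.14].

INTERFACE

Orientations are given as a rotation vector (axis times angle).
In Python, from cell import monitor, get_image, get_calibration, workorder, look_for, masks_of gives the robot as it stands.
- The arm moves only by the shell command python3 -m crank 'ROWS' [FORCE]. ROWS is JSON, a list of rows, each a list of 3 entries, a list of its own where there are three numbers: the shift along the tool's x, y, z in cm, then the turn about the tool's z in degrees, then the closure in counts, from 0 (fully open) to 255 (shut). A call has 1 to 5 rows; each row shifts and turns the commanded pose from where the row before left it, along the tool's axes as they then stand; what a row does not reach is not made up. A row lasts 1/10 s, in which the tool goes at most 50 mm and 8.59 degrees, less where a joint would pass 70% of its speed; a pose out of reach is approached as far as the arm can. A call with a gripper value outside its range is refused whole. The fingers move at their own pace and stop on an object; FORCE is the grip in N (left out, the last holds). Time passes only in rows, so rows that do not move let the fingers close. It gives the time, the measured TCP pose, the force and the opening at its end, in the units of the state.
- monitor.observe(): the state, without advancing time (a new reading comes with each control period).
- get_image(name): name is "side" or "top" or "wrist"; returns (picture, depth): 384x512x3 uint8, red, green, blue; 384x512 float32, m along the optical axis (not along the pixel's ray), 0 where there is no reading.
- get_calibration(name): a dict with "fx", "fy", "cx", "cy" (pixels), "R" (3x3) and "t" (3): a world point X has camera coordinates R X + t. Camera axes: x right, y down, z forward; pixel columns grow to the right and rows downward; lengths in m; the calibration is good to about 2 mm. A picture is of the moment at which its call begins: read the wrist's pose just before it. get_calibration takes no time and is no camera call; for the wrist camera it gives the pose at the moment of the call.
- workorder.sign_off(): hands the job in, once; it reports no verdict.
Trained networks look in the newest picture that a camera, given by its name, has taken for a name from the list of things; names that differ only in an ending like _2 or _b are one class to them, and where a whole thing is asked for, a point or a joint stands for the part that bears it (a point fixed in the world has none). Each returns a list of dicts, best first, with "score" (0 to 1); they miss things now and then, are a little off and sometimes report something else, mostly with a low value. They report only what shows in the picture. A call takes as long as a camera call.
- look_for(label, camera): "location" ([x, y, z] in m, in world coordinates, good to about 4 mm: the middle of the surface that is visible of it).
- masks_of(label, camera): "region" (384x512 bool, what is visible of it).
The state is a dict: "clock": time; "joints": joint angles; "dq": joint speeds; "joint_efforts": joint torques, N m; "position": TCP position; "ee_rot": TCP orientation; "force": force on the tool from outside, world axes, zero at the start; "ft_torque": the same for the moment, N m; "width": opening from 0.0 (shut) to 1.0 (fully open).
Only numpy, scipy, OpenCV 4.12 (cv2) and the standard library are available. Lean on these libraries where they do the work, as an engineer would, in place of code of your own. Each camera call takes 0.05 s, during which the arm holds its last target.

TASK

The gel-casting table is level, but its front right levelling screw (square head on top, lever locknut below it) still has to be locked. Put the larger spanner on the square head with its handle lying on the plate beside the stop rail, let go of it so that the rail keeps it and the screw from turning, and then swing the locknut's lever clockwise, seen from above, until the nut is fully tight and the screw has kept its setting. Leave the spanner on the head, as I shall check the bubble before it comes off, and leave the gel tray and the smaller spanner where they are.

Things in the scene. Friction and masses are not known exactly. Their poses are not given: they have to be found in the camera images.
- casting_table: Levelling table for gel casting, fixed. Origin: on the bench under the front right screw's axis; +x runs from there over the plate, away from the robot; +y left. Aluminium plate: x 26 to 206, y -40 to 120, top 48 mm over the bench. Two more such screws at (0, 95) and (232, 40) are already locked. On the plate: bubble level at (48, 88), 28 mm wide, 9 high; tray stop rail near the right edge.
- stop_rail (a point): Middle of the stop rail's top edge, on its side towards the spanner. Rail: x 125 to 195 of the table, 8 mm wide, 12 high, its near face at y -19. The spanner, on the head and along the table's x, has about 10 mm between handle and rail; as the nut is turned it swings clockwise until its handle end rests on the rail, and then holds the screw (some 0.25 rad of slack in all).
- screw_head (a point): Middle of the square head of the screw to be locked, on its axis, 55 mm over the bench. Head 18 x 18 mm, 47 to 64 mm over the bench, sides nearly along the table's x and y. The screw goes down through the locknut and a lug (round end, radius 20, top at 36 mm).
- screw (a joint): Angle of the levelling screw from square with the table, rad, clockwise from above positive; begins within 0.06 of 0. It turns easily (0.06 N m), and the locknut drags it round (0.3 N m) unless it is held.
- locknut (a joint): Angle the locknut has been turned on the screw, rad, clockwise from above positive: 0 to 0.45 at the start (loose); at 1.9 it is fully tight and stops. It drags with 0.3 N m (about 5 N at 60 mm out) and stays where it is left. The lever points, in the table's frame, 255 degrees counter-clockwise from +x (right front), less the locknut's and the screw's angles.
- lever_ball (a point): Centre of the steel ball (20 mm wide) on the end of the locknut's lever, 75 mm from the screw's axis, 41 mm over the bench. The lever is a level round rod 9 mm thick from the hexagon hub (32 mm wide, 36 to 46 mm over the bench) to the ball. Beyond the lug only the bench lies under it.
- spanner: The larger open-ended spanner, steel, 200 mm long, about 200 g, loose on the bench right or left of the table, jaw roughly towards the robot. Origin: on its underside, mid-length; +x to the tail, the jaw at the -x end; centre of mass within 3 mm of it. Handle 18 mm wide, 9 thick; head 46 wide, 10 thick.
- spanner_jaw (a point): Centre of the spanner's jaw, 85 mm from its origin towards -x, 5 mm above its underside. Jaw 20 mm wide, flared at the tips, which lie 17 mm beyond this point; throat floor 10 mm behind it. With the jaw fully on the head and the spanner flat on the plate this point lies within 2 mm of the screw's axis, 53 mm over the bench.
- small_spanner: A smaller spanner, 140 mm long, jaw 12 mm: it does not fit. Origin: mid-length, on its underside. It lies on the other side of the table; leave it.
- gel_tray: Clear gel tray with black end gates and a white comb, 110 x 68 x 40 mm, loose on the left half of the plate, 37 mm clear of the spanner's handle in place. Origin: centre of its underside. Leave it.

How it is judged:
On the way, in this order (a step that is already met when the one before it is completed fails the run):
1. the larger spanner lies level on the square head, let go, with the locknut still loose (horizontal distance between spanner_jaw and screw_head below 0.008 m and height (world z) of spanner_jaw between 0.049 and 0.058 m and angle between spanner's own z axis and vertical below 0.12 rad and angle between the x axis of spanner and the x axis of casting_table, either way round below 0.35 rad and contact force between the fingers and spanner below 0.3 N and value of joint locknut below 0.8 rad), for 0.2 s.
2. the locknut is tight while the spanner holds the screw at its setting (value of joint locknut above 1.8 rad and horizontal distance between spanner_jaw and screw_head below 0.01 m and value of joint screw between -0.45 and 0.45 rad), for 0.2 s.
At the end, for the whole second after the job is handed in: The locknut is tight (above 1.8 of 1.9 rad), the screw within 0.45 rad of square with the table, the larger spanner level and at rest on the plate, its jaw centre within 10 mm of the screw's axis; the gel tray moved less than 20 mm, the small spanner less than 30 mm (all of step 2 and height (world z) of spanner_jaw between 0.049 and 0.058 m and angle between spanner's own z axis and vertical below 0.12 rad and linear speed of spanner below 0.02 m/s and distance of gel_tray from where it was at the start of the episode below 0.02 m and distance of small_spanner from where it was at the start of the episode below 0.03 m); the robot touches nothing.
It fails at once if the levelling screw is turned more than 0.8 rad from its setting (value of joint screw above 0.8 rad or value of joint screw below -0.8 rad).
It fails at once if the gel tray is pushed about or the small spanner is taken (distance of gel_tray from where it was at the start of the episode above 0.04 m or distance of small_spanner from where it was at the start of the episode above 0.06 m).
It also fails if it takes over 56 s, if anything falls off the work surface, if the arm or the gripper's body presses on something with over 40 N, if the wrist force passes 120 N, or if a joint passes its speed limit or range.

## Working session

There is one attempt and no reset: what is moved stays moved. The work goes in short steps, Python scripts to look and compute and a shell command to move; the robot and the scene stay as the last step left them, time stands still between calls to the robot, and variables do not carry over. Pictures are saved under pics/ and viewed, and the job is handed in when it is done.

```bash
ls; mkdir -p pics; python3 - <<'E'
from cell import monitor,get_image,get_calibration
import cv2
s=monitor.observe();print({k:(v if not hasattr(v,'__len__') else [round(float(x),3) for x in v]) for k,v in s.items()})
for n in ("side","top","wrist"):
    im,d=get_image(n);cv2.imwrite(f"pics/a_{n}.png",im[:,:,::-1])
    c=get_calibration(n);print(n,c)
E
```

```text
pics
{'clock': 0.0, 'joints': [1.023, 0.435, 0.025, 1.574, -0.012, 1.134, -0.075], 'dq': [-0.0, 0.001, 0.001, 0.0, 0.001, 0.0, -0.001], 'joint_efforts': [-0.001, -66.784, 0.985, -31.447, -0.06, 0.043, 0.0], 'position': [0.269, -0.564, 0.202], 'ee_rot': [-3.063, -0.692, 0.001], 'force': [0.832, 0.33, -0.592], 'ft_torque': [-0.002, 0.016, -0.004], 'width': 0.9956911780286464}
side {'fx': 378.1617214160897, 'fy': 378.1617214160897, 'cx': 254.49747667954117, 'cy': 193.42297446734514, 'R': array([[ 0.98173176, -0.18956853,  0.01632545],
       [-0.12567051, -0.71045049, -0.69243558],
       [ 0.14286242,  0.67773437, -0.72129498]]), 't': array([-0.53382034,  0.14113243,  0.85120674])}
top {'fx': 429.7746643049744, 'fy': 429.7746643049744, 'cx': 259.88375969758783, 'cy': 195.54301712271305, 'R': array([[ 0.10337196, -0.99464185, -0.00134872],
       [-0.96776423, -0.10026531, -0.23103951],
       [ 0.22966633,  0.02518824, -0.97294344]]), 't': array([-0.01792412,  0.57017275,  0.97697367])}
wrist {'fx': 278.8740594147863, 'fy': 278.8740594147863, 'cx': 255.7935657658345, 'cy': 196.13351680422437, 'R': array([[ 0.42985844, -0.90289391, -0.00207688],
       [-0.86617087, -0.41302217,  0.28135514],
       [-0.25489164, -0.11914395, -0.95960146]]), 't': array([-0.62432639, -0.03344594,  0.39090959])}
```

View pics/a_side.png

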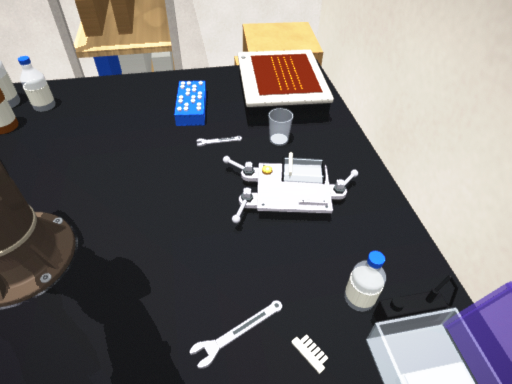

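View pics/a_top.png

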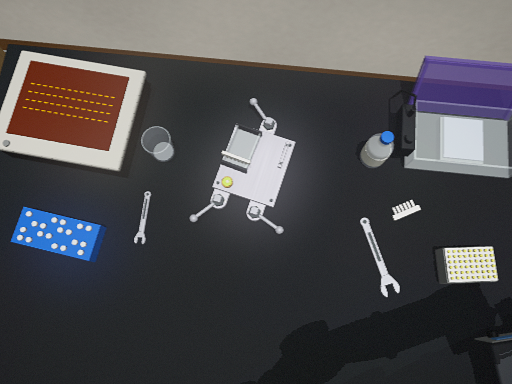

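View pics/a_wrist.png

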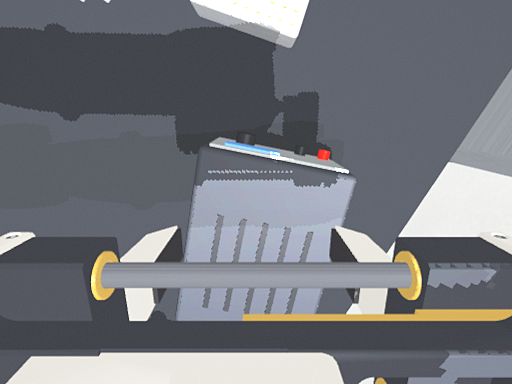

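The top view shows the larger spanner at about (380,258), jaw at (390,287). The front right screw is at (255,212) with its lever ball at (280,230), and the tray is at (242,147). Now I'll measure them.

```bash
cat > h.py <<'E'
import numpy as np, cv2
from cell import monitor,get_image,get_calibration,look_for,masks_of
def world(px,d,c):
    u,v=px[...,0],px[...,1]
    X=np.stack([(u-c['cx'])/c['fx']*d,(v-c['cy'])/c['fy']*d,d],-1)
    return (X-c['t'])@c['R']
def cloud(n,im=None,d=None):
    if d is None: im,d=get_image(n)
    c=get_calibration(n)
    v,u=np.mgrid[:384,:512]
    return im,d,world(np.stack([u,v],-1).astype(float),d,c),c
def proj(X,c):
    p=np.asarray(X)@c['R'].T+c['t']; return np.stack([p[...,0]/p[...,2]*c['fx']+c['cx'],p[...,1]/p[...,2]*c['fy']+c['cy']],-1)
def onplane(u,v,z,c):
    r=np.array([(u-c['cx'])/c['fx'],(v-c['cy'])/c['fy'],1.])@c['R']
    o=-c['t']@c['R']; return o+r*(z-o[2])/r[2]
E
python3 - <<'E'
from h import *
for cam in ("top","side"):
    im,d,P,c=cloud(cam)
    np.savez(f"{cam}0.npz",im=im,d=d,P=P)
    for l in ("spanner","spanner_jaw","screw_head","lever_ball","stop_rail","casting_table","small_spanner","gel_tray"):
        for r in look_for(l,cam)[:2]: print(cam,l,np.round(r['location'],4),round(r['score'],2))
    m=masks_of("spanner",cam)
    for r in m[:2]:
        k=r['region']; q=P[k&(d>0)]; q=q[(q[:,2]>0.002)&(q[:,2]<.03)]
        if len(q)<20: continue
        xy=q[:,:2].mean(0); w,V=np.linalg.eigh(np.cov((q[:,:2]).T)); a=V[:,1]
        t=(q[:,:2]-xy)@a; print("mask",r['score'],k.sum(),xy,a,t.min(),t.max(),np.median(q[:,2]))
print(monitor.observe()['clock'])
import cv2
im=np.load('top0.npz')['im']; cv2.imwrite("pics/b.png",cv2.resize(im[110:260,180:310,::-1],None,fx=5,fy=5,interpolation=cv2.INTER_CUBIC)[:600])
cv2.imwrite("pics/b2.png",cv2.resize(im[200:310,340:440,::-1],None,fx=5,fy=5,interpolation=cv2.INTER_CUBIC))
E
```

```text
top spanner [ 0.4486 -0.2627  0.0068] 0.67
top spanner_jaw [ 0.4454 -0.2676  0.0094] 0.68
top screw_head [0.5227 0.0376 0.0475] 0.74
top lever_ball [0.5139 0.0155 0.044 ] 0.57
top stop_rail [0.618  0.0499 0.0479] 0.77
top casting_table [0.6163 0.0485 0.0477] 0.81
top small_spanner [0.4988 0.3313 0.0133] 0.81
top gel_tray [0.6941 0.1034 0.054 ] 0.91
mask 0.93 769 [ 0.45238483 -0.26504456] [-0.91587406 -0.40146571] -0.1093156025394802 0.0891559161438027 0.00903761066360582
side spanner [ 0.4418 -0.274   0.0041] 0.79
side spanner_jaw [ 0.4441 -0.2701  0.0111] 0.69
side spanner_jaw [0.5277 0.0398 0.0457] 0.49
side lever_ball [0.4917 0.3303 0.012 ] 0.75
side stop_rail [0.6208 0.0406 0.0526] 0.97
side stop_rail [0.5146 0.0146 0.047 ] 0.71
side small_spanner [0.4883 0.3325 0.0096] 0.65
side gel_tray [0.6903 0.1063 0.0559] 0.86
mask 0.64 1214 [ 0.4506158  -0.26922059] [-0.91464816 -0.40425084] -0.11278143835516424 0.08575948789980697 0.009205141955453876
1.15
```

View pics/b.png

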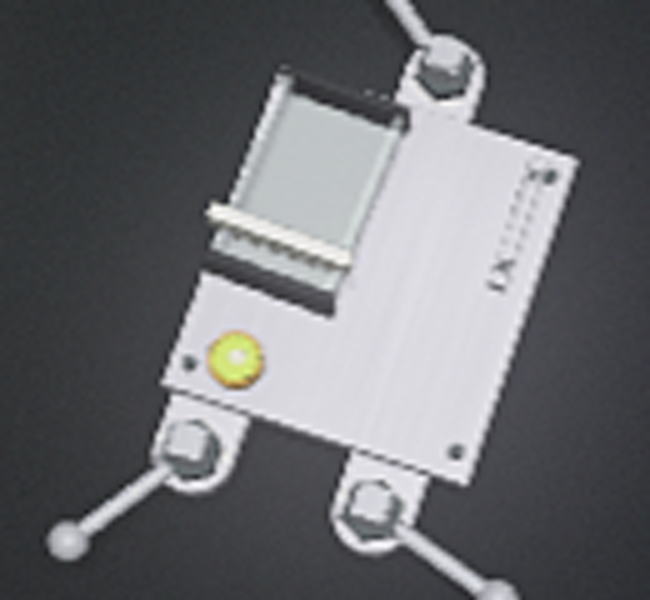

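View pics/b2.png

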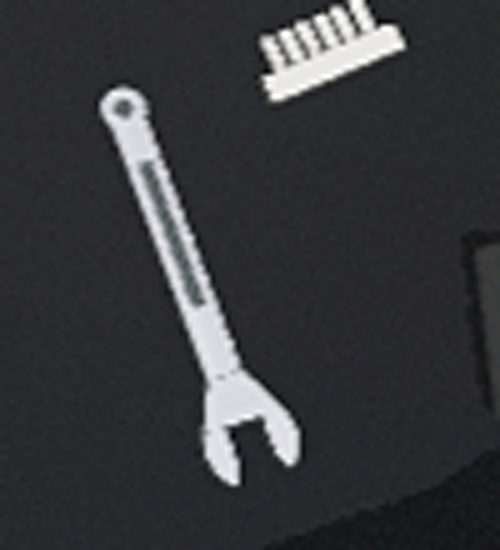

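```bash
python3 - <<'E'
from h import *
from scipy.optimize import least_squares
c=get_calibration("top"); f=np.load("top0.npz"); im=f['im'];P=f['P']
# refine corners/feature pixels
def b(u,v): return ((u+.5)/5-.5+180,(v+.5)/5-.5+110)
fe=[((26,-40,48),b(466,485)),((26,120,48),b(163,383)),((206,-40,48),b(578,160)),((0,0,64),b(374,498)),((0,95,64),b(190,440)),((232,40,64),b(446,57))]
M=np.array([x for x,_ in fe],float)/1000; uv=np.array([y for _,y in fe])
def T(p,X): 
    cs,sn=np.cos(p[2]),np.sin(p[2]); return np.stack([p[0]+cs*X[:,0]-sn*X[:,1],p[1]+sn*X[:,0]+cs*X[:,1],X[:,2]],1)
r=least_squares(lambda p:(proj(T(p,M),c)-uv).ravel(),[.5,0,0.3],loss='soft_l1')
print(r.x,np.degrees(r.x[2])); print(np.round(r.fun.reshape(-1,2),2))
p=r.x
ball=onplane(*b(497,597),.041,c)[:2]
v=ball-p[:2]; print("ball",ball,np.hypot(*v)*1000,np.degrees(np.arctan2(v[1],v[0])-p[2])%360)
# side check
cs=get_calibration("side"); print(proj(T(p,M),cs).round(1))
# depth check of plate
q=P[(abs(P[...,2]-.048)<.004)]; q=q[(abs(q[:,0]-.65)<.2)&(abs(q[:,1]-.06)<.15)]; print(len(q),cv2.minAreaRect((q[:,:2]*1000).astype(np.float32)))
# spanner: jaw tips, tail
def b2(u,v): return ((u+.5)/5-.5+340,(v+.5)/5-.5+200)
for n,(u,v) in dict(tail=(121,88),hole=(124,108),tipL=(234,487),tipR=(288,465),throat=(246,420)).items(): print(n,onplane(*b2(u,v),.009,c).round(4))
E
```

```text
[ 0.53246559  0.05109082 -0.22508579] -12.896465597769117
[[ 0.3   0.03]
 [-0.16  0.12]
 [ 0.21 -0.38]
 [-0.22  0.81]
 [-0.35  0.06]
 [ 0.23 -0.73]]
ball [ 0.49625382 -0.01348847] 74.03903096539462 253.6156569674019
[[256.4 207.9]
 [258.3 163.2]
 [332.3 210.7]
 [246.4 190.8]
 [248.2 164.6]
 [340.3 182.6]]
3523 ((660.0701293945312, 86.61015319824219), (229.2720184326172, 344.29437255859375), 87.47005462646484)
tail [ 0.5536 -0.2254  0.009 ]
hole [ 0.5435 -0.2274  0.009 ]
tipL [ 0.3623 -0.2894  0.009 ]
tipR [ 0.3755 -0.3152  0.009 ]
throat [ 0.3949 -0.2941  0.009 ]
```

```bash
python3 - <<'E'
from h import *
im=np.load('side0.npz')['im']
cv2.imwrite("pics/c1.png",cv2.resize(im[290:375,180:295,::-1],None,fx=6,fy=6,interpolation=cv2.INTER_CUBIC))
cv2.imwrite("pics/c2.png",cv2.resize(im[145:230,215:365,::-1],None,fx=5,fy=5,interpolation=cv2.INTER_CUBIC))
E
```

```text
(no output)
```

View pics/c1.png

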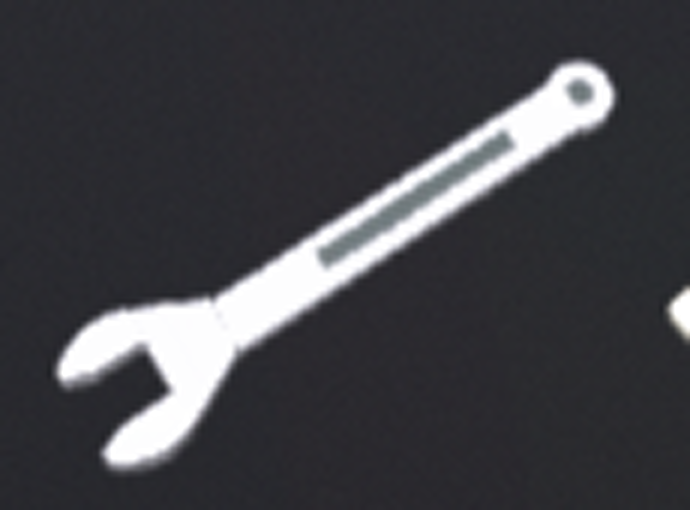

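View pics/c2.png

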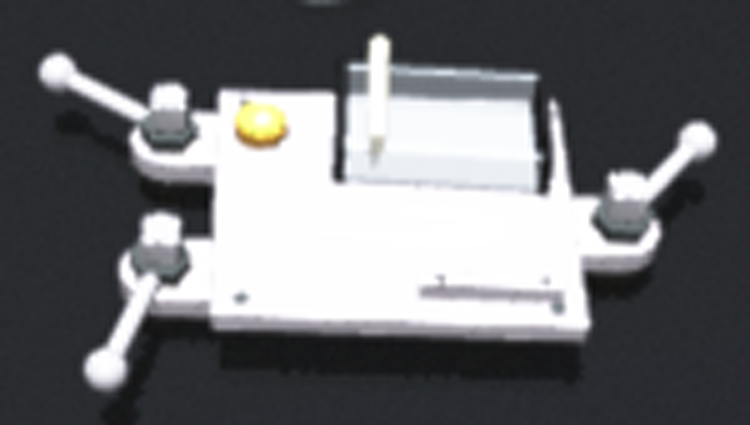

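```bash
cat >> h.py <<'E'
from scipy.spatial.transform import Rotation as Ro
TAB=np.array([0.5325,0.0511]); TY=-0.2251
def state():
    s=monitor.observe(); R=Ro.from_rotvec(s['ee_rot']).as_matrix(); return s,np.array(s['position']),R
def goto(xyz,yaw):
    """needed tool-frame shift cm (in current axes), turn deg so that tool x has world yaw (mod 180)"""
    s,p,R=state(); sh=R.T@(np.array(xyz)-p)*100
    cur=np.degrees(np.arctan2(R[1,0],R[0,0])); dy=(np.degrees(yaw)-cur+90)%180-90
    # turn about tool z (down) positive = world yaw negative
    print('t',round(s['clock'],2),'p',p.round(4),'yaw',round(cur,1),'z',R[:,2].round(3),'w',round(s['width'],3),'F',np.round(s['force'],1)); print('shift cm',sh.round(2),'turn deg',round(-dy,1))
def tabw(x,y): 
    c,s_=np.cos(TY),np.sin(TY); return TAB+np.array([c*x-s_*y,s_*x+c*y])/1000
E
python3 - <<'E'
from h import *
# better spanner axis fit with masks: top-face pixels
for cam in("top","side"):
    f=np.load(f"{cam}0.npz");im=f['im'].astype(int);c=get_calibration(cam)
    m=(im.min(2)>130)
    v,u=np.nonzero(m); X=np.array([onplane(a,b,.0095,c)[:2] for a,b in zip(u,v)])
    k=(abs(X[:,0]-.46)<.13)&(abs(X[:,1]+.263)<.07); X=X[k]
    d=np.array([np.cos(.40),np.sin(.40)])
    for _ in range(4):
        o=np.array([.463,-.263]); t=(X-o)@d; n=(X-o)@np.array([-d[1],d[0]])
        kk=(t>-.04)&(t<.09)&(abs(n)<.013); L=cv2.fitLine(X[kk].astype(np.float32),cv2.DIST_L2,0,.001,.001).ravel(); d=L[:2]*np.sign(L[0])
    n2=np.array([-d[1],d[0]]); base=L[2:]
    k3=abs((X-base)@n2)<.03; t=(X[k3]-base)@d
    mid=base+d*((np.percentile(t,0.2)+np.percentile(t,99.8))/2)
    print(cam,'axis deg',np.degrees(np.arctan2(d[1],d[0])),'origin~',mid+d*.002,'len',np.ptp(t),kk.sum())
E
```

```text
top axis deg 23.645937 origin~ [ 0.46279352 -0.26223905] len 0.19854679010057602 327
side axis deg 23.787582 origin~ [ 0.46468381 -0.26258979] len 0.20019546856691475 569
```

```bash
python3 - <<'E'
from h import *
goto([.4635,-.2625,.10],np.radians(23.7))
print(state()[2].round(3))
f=np.load("top0.npz");P=f['P'];q=P[(abs(P[...,0]-.66)<.1)&(abs(P[...,1]-.1)<.08)&(f['d']>0)];print('highest near tray',np.sort(q[:,2])[-8:])
E
```

```text
t 1.15 p [ 0.2689 -0.5642  0.2032] yaw 25.5 z [-0. -0. -1.] w 1.002 F [ 1.  -0.4 -0.4]
shift cm [ 30.55 -18.86  10.32] turn deg 1.8
[[ 0.903  0.43  -0.   ]
 [ 0.43  -0.903 -0.   ]
 [-0.     0.    -1.   ]]
highest near tray [0.09044258 0.0904489  0.09046744 0.09072188 0.09083794 0.09205755
 0.09217963 0.09229727]
```

```bash
python3 -m crank '[[[4,-2.5,0],0,0],[[4,-2.5,0],0,0],[[4,-2.5,0],0,0],[[4,-2.5,0],0,0],[[4,-2.5,0],0,0]]' 25; python3 -m crank '[[[4,-2.5,0],0,0],[[4,-2.5,2],0,0],[[2.5,-1.4,4],1.8,0],[[0,0,2],0,0],[[0,0,0],0,0]]'; python3 - <<'E'
from h import *
goto([.4635,-.2625,.003],np.radians(23.7))
E
```

```text
clock: 1.65
position: [0.3965, -0.3637, 0.2035]
ee_rot: [3.064, 0.692, 0.001]
force: [-0.0, 0.1, -0.6]
width: 0.997
clock: 2.15
position: [0.4609, -0.2616, 0.1212]
ee_rot: [-3.071, -0.648, 0.006]
force: [-0.7, -0.2, -0.0]
width: 1.003
t 2.15 p [ 0.4609 -0.2616  0.1212] yaw 23.8 z [-0.005  0.002 -1.   ] w 1.003 F [-0.7 -0.2 -0. ]
shift cm [ 0.24  0.24 11.82] turn deg 0.1
```

```bash
python3 -m crank '[[[0,0,4],0,0],[[0,0,0],0,0],[[0,0,0],0,0]]'; python3 - <<'E'
from h import *
goto([.4635,-.2625,.003],np.radians(23.7))
im,d,P,c=cloud("wrist")
cv2.imwrite("pics/d.png",im[:,:,::-1])
a=np.radians(23.7);d_=np.array([np.cos(a),np.sin(a)])
for t in(-.085,0,.09): print(proj(np.r_[np.array([.4635,-.2625])+t*d_,.0095],c).round(0))
E
```

```text
clock: 2.45
position: [0.462, -0.2642, 0.0847]
ee_rot: [-3.075, -0.643, 0.001]
force: [0.4, 0.3, 0.3]
width: 0.996
t 2.45 p [ 0.462  -0.2642  0.0847] yaw 23.6 z [-0.001 -0.    -1.   ] w 0.996 F [0.4 0.3 0.3]
shift cm [ 0.21 -0.09  8.17] turn deg -0.1
[254. 275.]
[254. 197.]
[254.  98.]
```

View pics/d.png

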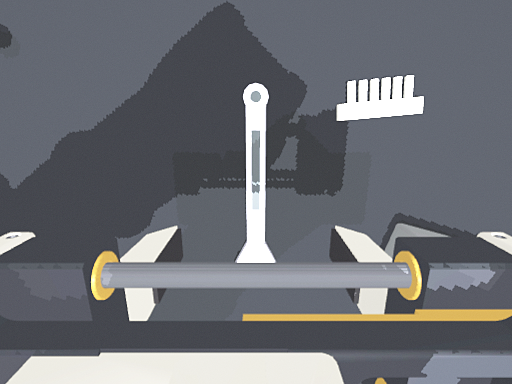

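The wrist view shows the handle running straight up column 256 (hole at (256,97)), centred between the fingers. I'll descend and grip.

```bash
python3 -m crank '[[[0.2,-0.1,3],0,60],[[0,0,3],0,60],[[0,0,1.5],0,60],[[0,0,0.5],0,60],[[0,0,0],0,60]]' 40; python3 -m crank '[[[0,0,0],0,255],[[0,0,0],0,255],[[0,0,0],0,255],[[0,0,0],0,255],[[0,0,0],0,255]]'
```

```text
clock: 3.0
position: [0.4644, -0.2622, 0.0047]
ee_rot: [3.074, 0.644, 0.001]
force: [0.1, 0.2, 0.2]
width: 0.763
clock: 3.5
position: [0.4639, -0.2617, 0.004]
ee_rot: [3.074, 0.645, 0.0]
force: [0.0, 0.9, 0.2]
width: 0.381
```

```bash
python3 -m crank '[[[0,0,0],0,255],[[0,0,0],0,255],[[0,0,0],0,255],[[0,0,0],0,255],[[0,0,0],0,255]]'; python3 -m crank '[[[0,0,-2],0,255],[[0,0,-3],0,255],[[0,0,-4],0,255],[[0,0,-3],0,255],[[0,0,0],0,255]]';  python3 - <<'E'
from h import *
x=tabw(85+40,0); goto([*x,.12],TY)
im,d,P,c=cloud("side"); cv2.imwrite("pics/e.png",im[:,:,::-1])
E
```

```text
clock: 4.0
position: [0.4637, -0.2616, 0.0037]
ee_rot: [3.075, 0.645, -0.0]
force: [-0.4, -0.1, -0.1]
width: 0.004
clock: 4.5
position: [0.4663, -0.2628, 0.1279]
ee_rot: [3.07, 0.643, 0.009]
force: [-0.1, 0.1, -0.5]
width: 0.006
t 4.5 p [ 0.4663 -0.2628  0.1279] yaw 23.7 z [ 0.007 -0.003 -1.   ] w 0.006 F [-0.1  0.1 -0.5]
shift cm [ 28.7  -18.65   0.82] turn deg 36.6
```

View pics/e.png

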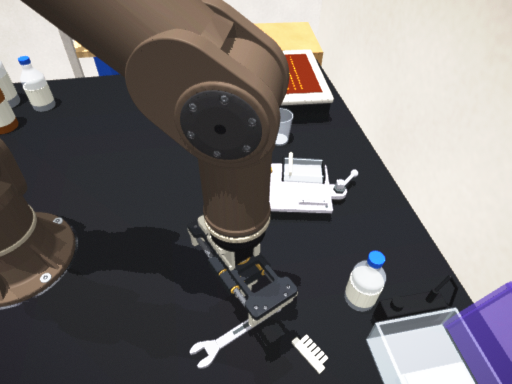

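```bash
python3 - <<'E'
from h import *
im,d,P,c=cloud("wrist"); cv2.imwrite("pics/f.png",im[:,:,::-1]); s,p,R=state()
a=np.radians(23.7);d_=np.array([np.cos(a),np.sin(a)])
for t in(-.085,0,.09): print(proj(np.r_[np.array([.4635,-.2625])+t*d_,.0095],c).round(0), proj(np.r_[np.array([.4635,-.2625])+t*d_,.125],c).round(0))
print(proj(p,c),P[300,256],P[260,256],P[150,256])
E
```

```text
[256. 259.] [256. 332.]
[256. 189.] [256. 231.]
[256. 102.] [256.  95.]
[255.66056002 230.00553749] [ 0.45756977 -0.26483366  0.19141629] [ 0.47383785 -0.25771097  0.18517974] [ 0.50225073 -0.24545481  0.007694  ]
```

View pics/f.png

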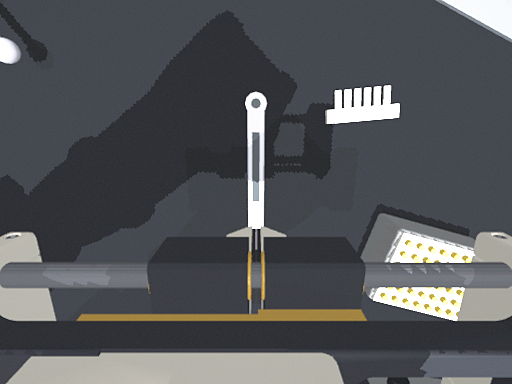

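```bash
python3 - <<'E'
from h import *
im,d,P,c=cloud("side"); s,p,R=state()
cv2.imwrite("pics/g.png",cv2.resize(im[230:365,180:310,::-1],None,fx=4,fy=4,interpolation=cv2.INTER_CUBIC))
tp=proj(p,c); gp=proj(p-R[:,2]*.019,c); print(tp,gp,'crop',(tp-[180,230])*4,(gp-[180,230])*4)
E
```

```text
[238.60592827 299.86809194] [238.45409369 294.3530872 ] crop [234.42371307 279.47236777] [233.81637476 257.41234881]
```

View pics/g.png

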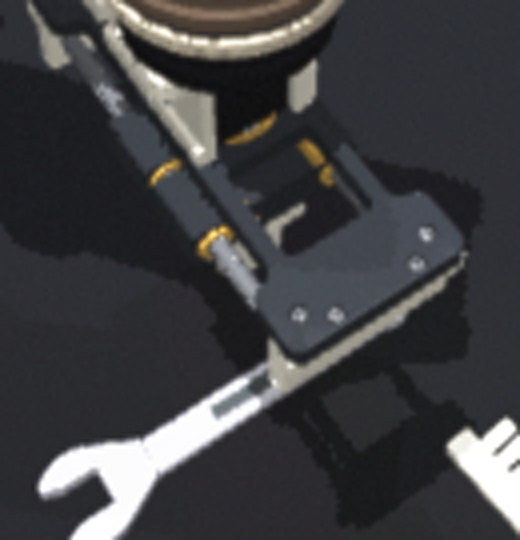

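```bash
python3 - <<'E'
from h import *
im,d,P,c=cloud("wrist")
cv2.imwrite("pics/g2.png",cv2.resize(im[190:330,190:320,::-1],None,fx=5,fy=4,interpolation=cv2.INTER_NEAREST))
for r in range(215,320,8): print(r,P[r,[235,244,250,253,256,259,262,270,280],2].round(3))
E
```

```text
215 [-0.002 -0.002  0.009  0.007  0.008  0.007  0.007 -0.001 -0.001]
223 [-0.002 -0.001  0.007  0.008  0.007  0.008  0.009 -0.001 -0.001]
231 [-0.002  0.154  0.153  0.15   0.148  0.149  0.153  0.152 -0.   ]
239 [0.218 0.218 0.162 0.16  0.161 0.161 0.164 0.217 0.219]
247 [0.224 0.223 0.173 0.171 0.17  0.171 0.174 0.223 0.224]
255 [0.229 0.23  0.225 0.179 0.178 0.179 0.225 0.229 0.23 ]
263 [0.234 0.233 0.228 0.223 0.225 0.224 0.228 0.234 0.234]
271 [0.235 0.234 0.23  0.227 0.227 0.227 0.23  0.235 0.236]
279 [0.235 0.235 0.231 0.229 0.228 0.229 0.231 0.234 0.235]
287 [0.234 0.233 0.232 0.228 0.229 0.228 0.233 0.235 0.236]
295 [0.234 0.234 0.23  0.192 0.192 0.192 0.232 0.235 0.233]
303 [0.235 0.235 0.195 0.192 0.191 0.191 0.211 0.236 0.234]
311 [ 0.235  0.236  0.195  0.303 -0.001  0.235  0.236  0.236  0.235]
319 [0.239 0.239 0.239 0.24  0.239 0.239 0.239 0.239 0.239]
```

View pics/g2.png

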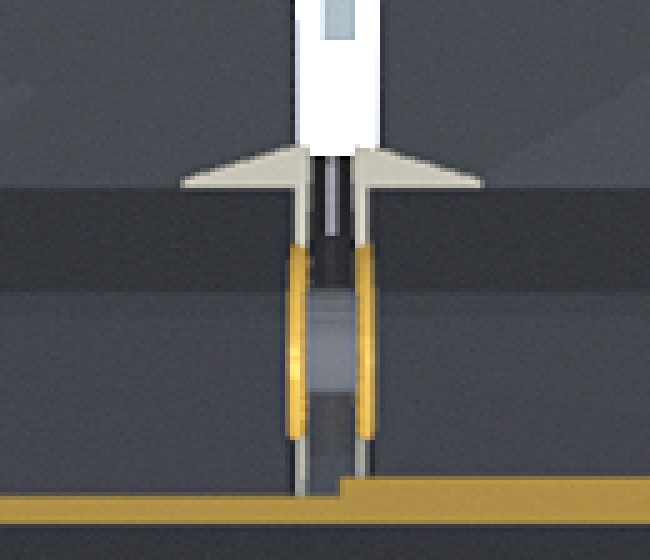

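```bash
python3 - <<'E'
from h import *
c=get_calibration("wrist"); s,p,R=state()
def tool(X): return (X-p)@R
im,d,P,_=cloud("wrist")
for r in (227,229,231,239,247,255): print(r,tool(P[r,250]).round(4),tool(P[r,256]).round(4),tool(P[r,262]).round(4))
for x in(0,.005,.0095): print(x,proj(p+R[:,0]*x,c),proj(p+R@np.array([x,0,-.02]),c))
print('cam',tool(-c['t']@c['R']))
E
```

```text
227 [ 0.0125 -0.0034 -0.0244] [-4.560e-02  1.000e-04  1.145e-01] [ 0.0123  0.0038 -0.0239]
229 [ 0.012  -0.0034 -0.0263] [ 0.0104  0.0002 -0.0225] [ 0.0121  0.0038 -0.0267]
231 [ 0.0126 -0.0033 -0.0307] [ 0.0113  0.0002 -0.0276] [ 0.0123  0.0037 -0.0301]
239 [ 0.0123 -0.0031 -0.0409] [ 0.0108  0.0002 -0.0377] [ 0.0123  0.0035 -0.0409]
247 [ 0.0127 -0.0029 -0.0513] [ 0.011   0.0002 -0.048 ] [ 0.0121  0.0033 -0.05  ]
255 [ 0.035  -0.0017 -0.1011] [ 0.011   0.0002 -0.0565] [ 0.036   0.0021 -0.1029]
0 [255.62086912 229.99102507] [255.57330264 242.599323  ]
0.005 [255.61646811 223.33066163] [255.56803451 235.30824544]
0.0095 [255.61245222 217.25312014] [255.56322008 228.64509227]
cam [ 0.07763061  0.00031852 -0.18061438]
```

```bash
python3 - <<'E'
from h import *
s,p,R=state(); im,d,P,c=cloud("side")
def tool(X): return (X-p)@R
for (u,v) in [(262,275),(262,295),(262,310),(250,322),(252,324),(275,312),(285,305),(294,293)]:
    for dv in(0,3,6): print((u,v+dv),tool(P[v+dv,u]).round(3),end=' ')
    print()
T=(P-p)@R; m=(d>0)&(abs(T[...,0])<.12)&(abs(T[...,1])<.12)&(T[...,2]<.09)
for cam in("side","top","wrist"):
    im,d,P,c=cloud(cam); T=(P-p)@R; m=(d>0)&(abs(T[...,0])<.12)&(abs(T[...,1])<.12)&(T[...,2]<.09)&(T[...,2]>-.06)
    q=T[m]; 
    if len(q): 
        i=np.argsort(-q[:,2])[:8]; print(cam,len(q)); print(q[i].round(3))
        h,e=np.histogram(q[:,2],bins=np.arange(-.06,.09,.01)); print(h)
E
```

```text
(262, 275) [ 0.023  0.032 -0.103] (262, 278) [ 0.106 -0.071  0.124] (262, 281) [ 0.101 -0.064  0.122] 
(262, 295) [-0.006  0.072 -0.132] (262, 298) [-0.009  0.076 -0.132] (262, 301) [-0.012  0.079 -0.132] 
(262, 310) [-0.018  0.089 -0.129] (262, 313) [-0.022  0.094 -0.134] (262, 316) [-0.022  0.094 -0.125] 
(250, 322) [-0.037  0.088 -0.115] (250, 325) [-0.036  0.087 -0.102] (250, 328) [-0.035  0.086 -0.091] 
(252, 324) [-0.036  0.092 -0.116] (252, 327) [0.023 0.011 0.116] (252, 330) [0.022 0.013 0.123] 
(275, 312) [0.08  0.01  0.119] (275, 315) [0.078 0.014 0.122] (275, 318) [0.074 0.018 0.123] 
(285, 305) [ 0.026  0.086 -0.091] (285, 308) [0.104 0.013 0.123] (285, 311) [0.1   0.018 0.122] 
(294, 293) [ 0.032  0.094 -0.132] (294, 296) [ 0.035  0.092 -0.117] (294, 299) [0.132 0.008 0.122] 
side 20
[[-0.011  0.004 -0.025]
 [-0.011  0.005 -0.029]
 [-0.003  0.016 -0.037]
 [-0.003  0.016 -0.041]
 [-0.005  0.016 -0.043]
 [-0.003  0.016 -0.045]
 [ 0.011  0.016 -0.047]
 [-0.006  0.017 -0.049]]
[11  6  1  2  0  0  0  0  0  0  0  0  0  0]
wrist 669
[[ 0.012 -0.002 -0.022]
 [ 0.013 -0.003 -0.023]
 [ 0.013  0.003 -0.023]
 [ 0.011 -0.002 -0.023]
 [ 0.012  0.003 -0.024]
 [ 0.011  0.002 -0.024]
 [ 0.012 -0.005 -0.024]
 [ 0.011 -0.    -0.024]]
[113 118 325 113   0   0   0   0   0   0   0   0   0   0]
```

Both the wrist and side depth show the finger tips ending about 23 mm short of the reported TCP. That explains why the grip closed above the handle. I'll descend lower by that amount and watch the force.

```bash
python3 -m crank '[[[-0.2,0,2],0,100],[[0,0,4],0,100],[[0,0,4],0,100],[[0,0,2.8],0,100],[[0,0,0],0,100]]'; python3 -m crank '[[[0,0,0.8],0,100],[[0,0,0.5],0,100],[[0,0,0.3],0,100],[[0,0,0],0,100]]'; python3 - <<'E'
from h import *
goto([.4635,-.2625,-.02],np.radians(23.7))
E
```

```text
clock: 5.45
position: [0.4591, -0.2611, -0.0078]
ee_rot: [-3.07, -0.644, 0.009]
force: [-0.5, -0.1, -0.0]
width: 0.392
clock: 5.85
position: [0.4623, -0.2626, -0.0198]
ee_rot: [3.074, 0.644, 0.001]
force: [-0.5, -0.1, 0.2]
width: 0.608
t 5.85 p [ 0.4623 -0.2626 -0.0198] yaw 23.7 z [ 0.001 -0.    -1.   ] w 0.608 F [-0.5 -0.1  0.2]
shift cm [0.12 0.04 0.02] turn deg -0.0
```

```bash
python3 -m crank '[[[0,0,0],0,255],[[0,0,0],0,255],[[0,0,0],0,255],[[0,0,0],0,255],[[0,0,0],0,255]]'; python3 -m crank '[[[0,0,0],0,255],[[0,0,0],0,255],[[0,0,0],0,255]]'
```

```text
clock: 6.35
position: [0.462, -0.2625, -0.0202]
ee_rot: [3.075, 0.645, 0.0]
force: [-0.4, -0.1, 0.7]
width: 0.222
clock: 6.65
position: [0.462, -0.2625, -0.0202]
ee_rot: [3.075, 0.645, 0.0]
force: [-0.7, -0.1, 1.2]
width: 0.184
```

```bash
python3 -m crank '[[[0,0,-1],0,255],[[0,0,-3],0,255],[[0,0,-3],0,255],[[0,0,-2],0,255],[[0,0,0],0,255]]'; python3 - <<'E'
from h import *
x=tabw(85+36,0); goto([*x,.07],TY)
im,d,P,c=cloud("side"); cv2.imwrite("pics/i.png",im[:,:,::-1])
E
```

```text
clock: 7.15
position: [0.4637, -0.2632, 0.0729]
ee_rot: [3.072, 0.644, 0.006]
force: [-0.1, -0.8, -0.9]
width: 0.188
t 7.15 p [ 0.4637 -0.2632  0.0729] yaw 23.7 z [ 0.005 -0.002 -1.   ] w 0.188 F [-0.1 -0.8 -0.9]
shift cm [ 28.64 -18.81   0.31] turn deg 36.6
```

View pics/i.png

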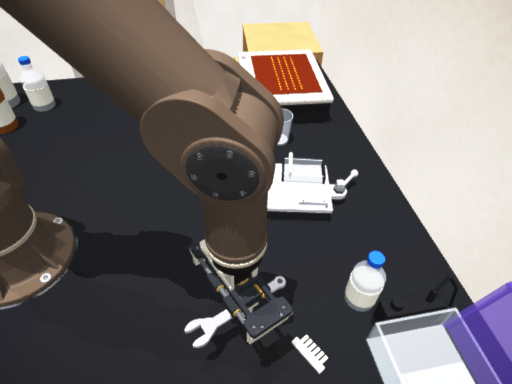

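```bash
python3 -m crank '[[[0,0,-0.5],5,255],[[0,0,-0.5],8,255],[[0,0,-0.5],8.5,255],[[0,0,0],8,255],[[0,0,0],7,255]]'; python3 - <<'E'
from h import *
x=tabw(85+36,0); goto([*x,.085],TY)
E
```

```text
clock: 7.7
position: [0.461, -0.262, 0.0837]
ee_rot: [-3.12, 0.359, 0.003]
force: [0.8, 0.0, -2.5]
width: 0.188
t 7.7 p [ 0.461  -0.262   0.0837] yaw -13.1 z [-0.002  0.001 -1.   ] w 0.188 F [ 0.8  0.  -2.5]
shift cm [ 11.94 -32.17  -0.15] turn deg -0.2
```

```bash
python3 -m crank '[[[0.8,-2.2,0],0,255],[[1.5,-4,0],0,255],[[1.5,-4,0],0,255],[[1.5,-4,0],0,255],[[1.5,-4,0],0,255]]';python3 -m crank '[[[1.5,-4,0],0,255],[[1.5,-4,0],0,255],[[1.2,-3.2,0],0,255],[[0.7,-2,0],0,255],[[0,0,0],0,255]]';python3 -m crank '[[[0,0,0],0,255],[[0,0,0],0,255]]'; python3 - <<'E'
from h import *
x=tabw(85+36,0); goto([*x,.06],TY)
for cam in("side","top","wrist"):
    im,d,P,c=cloud(cam); np.savez(f'{cam}1.npz',im=im,d=d,P=P);cv2.imwrite(f"pics/j_{cam}.png",im[:,:,::-1])
E
```

```text
clock: 8.2
position: [0.5683, -0.0984, 0.0834]
ee_rot: [3.122, -0.351, -0.004]
force: [1.0, -1.1, -1.1]
width: 0.191
clock: 8.7
position: [0.6459, 0.0227, 0.083]
ee_rot: [-3.121, 0.342, 0.003]
force: [0.6, -0.0, -1.5]
width: 0.189
clock: 8.9
position: [0.6446, 0.0162, 0.0838]
ee_rot: [3.12, -0.353, -0.003]
force: [-0.2, 0.1, -2.4]
width: 0.189
t 8.9 p [0.6446 0.0162 0.0838] yaw -12.9 z [-0.002 -0.001 -1.   ] w 0.189 F [-0.2  0.1 -2.4]
shift cm [ 0.4  -0.9   2.38] turn deg -0.0
```

View pics/j_side.png

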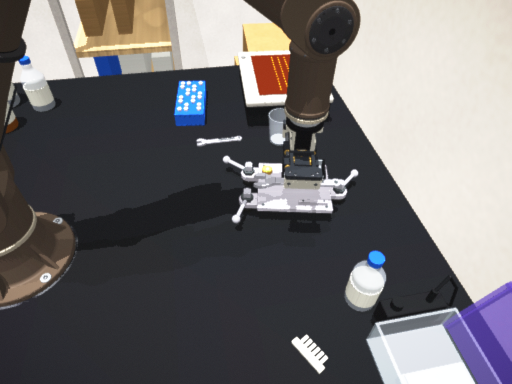

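View pics/j_top.png

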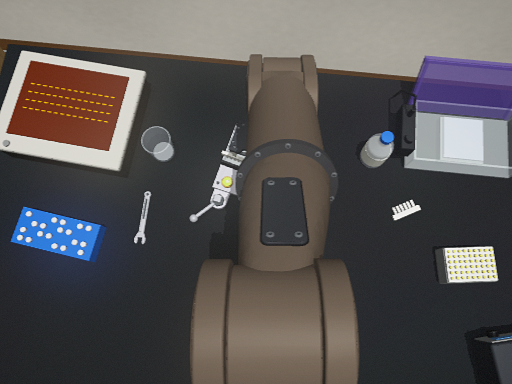

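View pics/j_wrist.png

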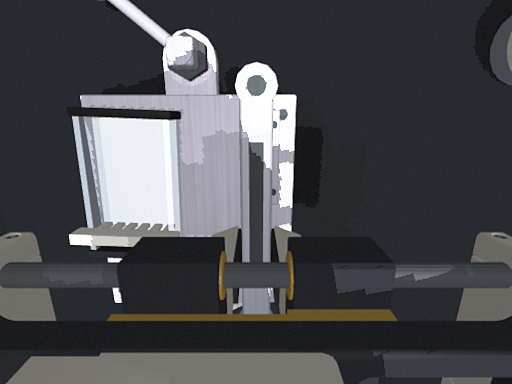

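```bash
python3 - <<'E'
from h import *
im=np.load('wrist1.npz')['im']
cv2.imwrite("pics/k.png",cv2.resize(im[10:240,60:310,::-1],None,fx=3.2,fy=2.6,interpolation=cv2.INTER_CUBIC))
im=np.load('side1.npz')['im']
cv2.imwrite("pics/k2.png",cv2.resize(im[140:230,215:365,::-1],None,fx=5.3,fy=5.3,interpolation=cv2.INTER_CUBIC))
E
```

```text
(no output)
```

View pics/k.png

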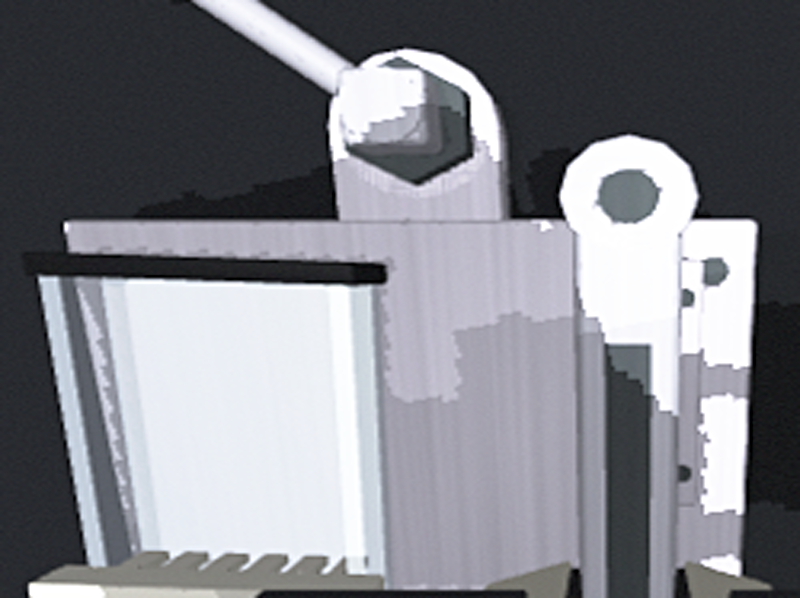

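View pics/k2.png

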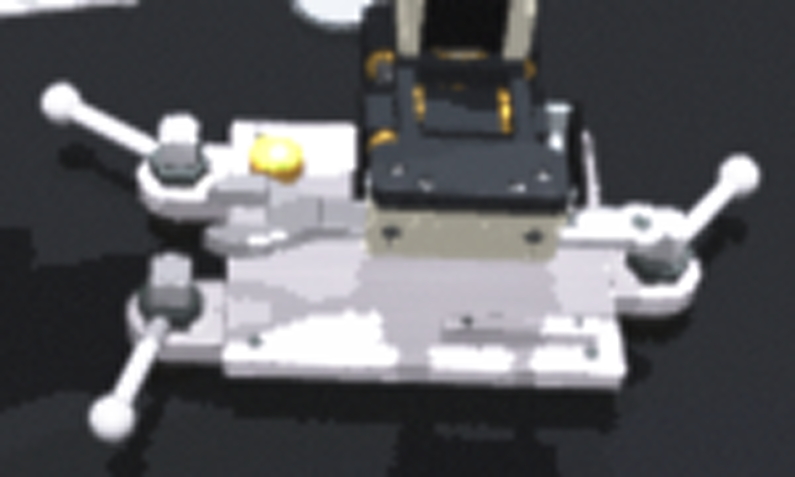

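```bash
python3 - <<'E'
from h import *
from scipy.optimize import least_squares
c=get_calibration("wrist"); s,p,R=state()
k=lambda u,v:((u+.5)/3.2-.5+60,(v+.5)/2.6-.5+10)
print('BR',onplane(*k(757,222),.048,c),tabw(206,-40),'BL',onplane(*k(66,222),.048,c),tabw(206,120),'scr',onplane(*k(385,107),.064,c),tabw(232,40))
# spanner height from depth
f=np.load('wrist1.npz');P=f['P']
q=P[70:100,250:262][...,2]; print('tail z',np.median(P[90:130,244:250,2]),np.median(P[66:72,250:262,2]))
for zt in(.108,.112):
    h=onplane(*k(628,195),zt,c); 
    a1=onplane(*k(579,590),zt,c);a2=onplane(*k(687,590),zt,c); b1=onplane(*k(579,260),zt,c);b2=onplane(*k(682,260),zt,c)
    print(zt,'hole',h.round(4),'wid',np.linalg.norm(b1-b2),'mid',((a1+a2)/2).round(4),((b1+b2)/2).round(4))
# side: jaw
E
```

```text
BR [ 0.72739915 -0.03197625  0.048     ] [ 0.72437484 -0.03387086] BL [0.76287773 0.12242384 0.048     ] [0.76008745 0.12209262] scr [0.77062553 0.03923549 0.064     ] [0.76757521 0.03830758]
tail z 0.11283333663457143 0.11273466309162063
0.108 hole [ 0.7354 -0.0035  0.108 ] wid 0.01732762699593104 mid [0.6505 0.015  0.108 ] [ 0.7231 -0.0011  0.108 ]
0.112 hole [ 0.7351 -0.0034  0.112 ] wid 0.016886602929312333 mid [0.6523 0.0147 0.112 ] [ 0.723  -0.0011  0.112 ]
```

```bash
python3 -m crank '[[[0,-1,0],0,255],[[0,0,1.5],0,255],[[0,0,1.5],0,255],[[0,0,1.2],0,255],[[0,0,0.5],0,255]]';python3 -m crank '[[[0,0,0],0,255],[[0,0,0],0,255],[[0,0,0],0,255]]'; python3 - <<'E'
from h import *
x=tabw(85+36,0); goto([*x,.03],TY)
for cam in("side","wrist"):
    im,d,P,c=cloud(cam); np.savez(f'{cam}2.npz',im=im,d=d,P=P)
    if cam=="wrist": cv2.imwrite("pics/l.png",cv2.resize(im[10:240,60:310,::-1],None,fx=3.2,fy=2.6,interpolation=cv2.INTER_CUBIC))
    else: cv2.imwrite("pics/l2.png",cv2.resize(im[140:230,215:365,::-1],None,fx=5.3,fy=5.3,interpolation=cv2.INTER_CUBIC))
E
```

```text
clock: 9.55
position: [0.6463, 0.0272, 0.0351]
ee_rot: [3.121, -0.351, -0.006]
force: [-1.2, 0.2, -1.2]
width: 0.191
clock: 9.85
position: [0.6484, 0.0275, 0.0383]
ee_rot: [-3.122, 0.351, -0.002]
force: [-1.5, 0.0, -2.2]
width: 0.188
t 9.85 p [0.6484 0.0275 0.0383] yaw -12.8 z [ 0.001  0.    -1.   ] w 0.188 F [-1.5  0.  -2.2]
shift cm [0.27 0.29 0.83] turn deg 0.1
```

View pics/l.png

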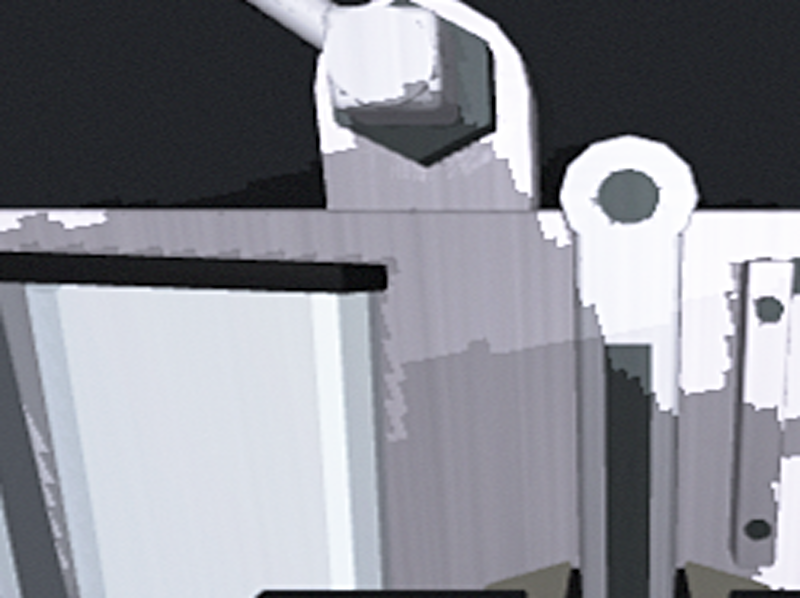

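View pics/l2.png

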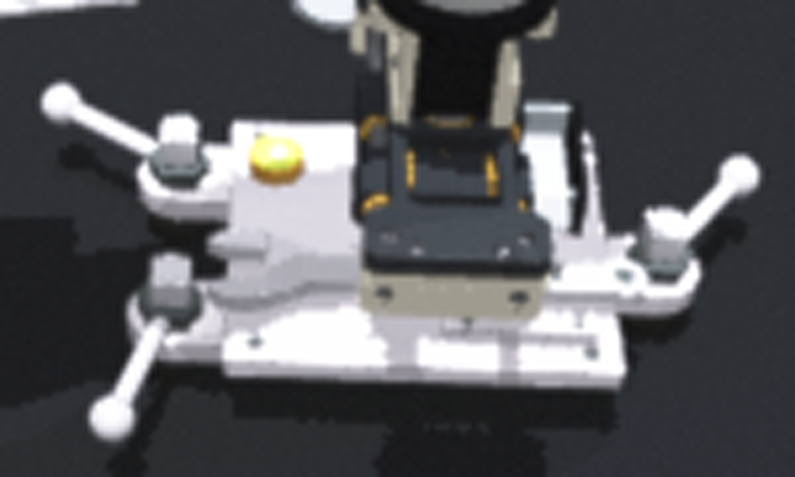

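```bash
cat > m.py <<'E'
from h import *
def ana(hole,a,b,scr,edge,zt,k,hole_w=None):
    """hole; a,b: (leftx,rightx,row) of handle; scr top centre; edge two pts on back plate edge"""
    c=get_calibration("wrist")
    E=[onplane(*k(*e),.048,c)[:2] for e in edge]; y=(E[0]-E[1]); y/=np.linalg.norm(y); x=np.array([y[1],-y[0]])
    S=onplane(*k(*scr),.064,c)[:2]
    O1=S-x*.232-y*.040
    H=onplane(*k(*hole),zt,c)[:2]
    m=[onplane(*k((q[0]+q[1])/2,q[2]),zt,c)[:2] for q in(a,b)]
    d=m[1]-m[0]; d=d if d@x>0 else -d; d/=np.linalg.norm(d)
    J=H-.173*d
    print('yaw tab',np.degrees(np.arctan2(x[1],x[0])),'edge x in tab',(E[0]-O1)@x,'orig',O1,'spanner rel angle deg',np.degrees(np.arctan2(d@y,d@x)))
    print('hole tab mm',np.round([(H-O1)@x*1e3,(H-O1)@y*1e3],1),'jaw tab mm',np.round([(J-O1)@x*1e3,(J-O1)@y*1e3],1))
E
python3 - <<'E'
from m import *
k=lambda u,v:((u+.5)/3.2-.5+60,(v+.5)/2.6-.5+10)
P=np.load('wrist2.npz')['P']; zt=np.median(P[66:130,245:250,2]); print(zt,np.median(P[50:60,80:150,2]), np.median(P[110:125,200:230,2]))
ana((628,195),(580,684,540),(579,682,260),(385,58),((20,209),(520,209)),.0675,k)
c=get_calibration("wrist"); print('rail edge',onplane(*k(747,263),.060,c),onplane(*k(734,555),.060,c), onplane(*k(738,263),.048,c))
E
```

```text
0.0667572778589119 -0.0007737527980612299 0.04719227599263921
yaw tab -12.85271601911046 edge x in tab 0.20634842806501638 orig [0.53535315 0.05160448] spanner rel angle deg 0.3191888041167361
hole tab mm [207.4   2.5] jaw tab mm [34.4  1.5]
rail edge [ 0.72129604 -0.00908996  0.06      ] [0.65727995 0.00552539 0.06      ] [ 0.72146637 -0.00899388  0.048     ]
```

```bash
python3 -m crank '[[[0,0.1,0.4],0,255],[[0,0,0.3],0,255],[[0,0,0],0,255],[[0,0,0],0,255]]'; python3 -m crank '[[[-0.6,0,0],0,255],[[-0.6,0,0],0,255],[[-0.4,0,0],0,255],[[0,0,0],0,255],[[0,0,0],0,255]]'; python3 - <<'E'
from h import *
for cam in("side","wrist"):
    im,d,P,c=cloud(cam); np.savez(f'{cam}3.npz',im=im,d=d,P=P)
    if cam=="wrist": cv2.imwrite("pics/n.png",cv2.resize(im[10:240,60:310,::-1],None,fx=3.2,fy=2.6,interpolation=cv2.INTER_CUBIC))
    else: cv2.imwrite("pics/n2.png",cv2.resize(im[160:220,230:330,::-1],None,fx=7.5,fy=7.5,interpolation=cv2.INTER_CUBIC))
E
```

```text
clock: 10.35
position: [0.6475, 0.0266, 0.0305]
ee_rot: [3.122, -0.351, -0.001]
force: [-1.3, 0.1, -2.1]
width: 0.189
clock: 10.85
position: [0.6321, 0.0302, 0.0309]
ee_rot: [-3.122, 0.351, -0.001]
force: [0.2, -1.4, -1.9]
width: 0.187
```

View pics/n.png

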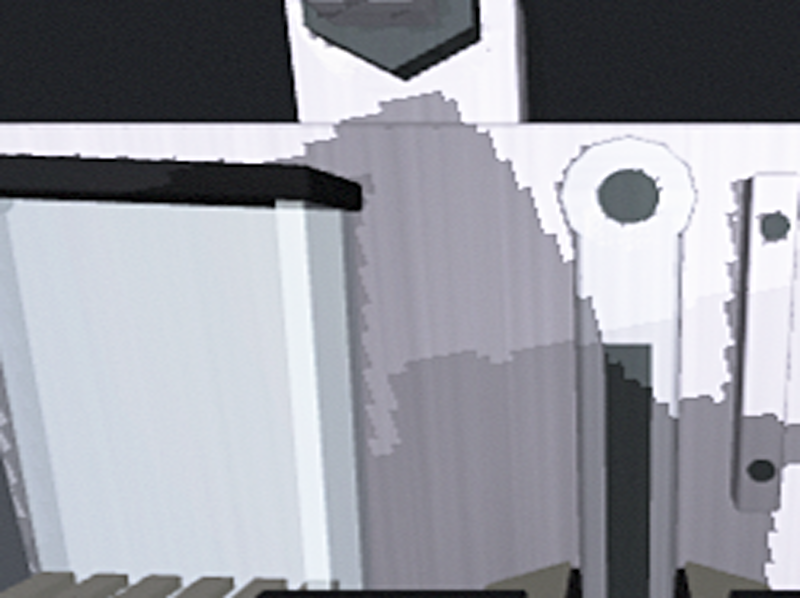

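View pics/n2.png

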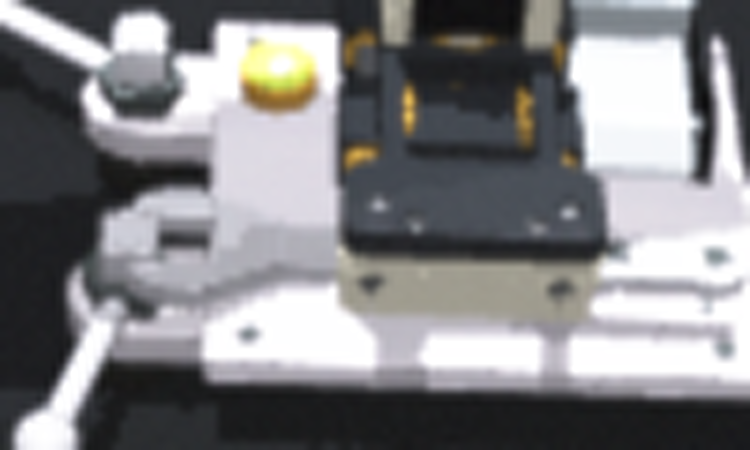

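```bash
python3 -m crank '[[[-0.5,0,0],0,255],[[-0.5,0,0],0,255],[[-0.3,0,0],0,255],[[-0.2,0,0],0,255],[[0,0,0],0,255]]'; python3 -m crank '[[[-0.2,0,0],0,255],[[0,0,0],0,255],[[0,0,0],0,255]]'; python3 - <<'E'
from h import *
goto([*(tabw(85,0)),.03],TY)
for cam in("side","wrist"):
    im,d,P,c=cloud(cam); np.savez(f'{cam}4.npz',im=im,d=d,P=P)
    if cam=="wrist": cv2.imwrite("pics/o.png",cv2.resize(im[10:240,60:310,::-1],None,fx=3.2,fy=2.6,interpolation=cv2.INTER_CUBIC))
    else: cv2.imwrite("pics/o2.png",cv2.resize(im[160:220,230:330,::-1],None,fx=7.5,fy=7.5,interpolation=cv2.INTER_CUBIC))
E
```

```text
clock: 11.45
position: [0.6171, 0.0336, 0.0308]
ee_rot: [-3.122, 0.35, 0.0]
force: [0.6, 0.4, -1.7]
width: 0.185
clock: 11.75
position: [0.6156, 0.0339, 0.0307]
ee_rot: [3.122, -0.351, 0.0]
force: [0.2, -0.8, -1.3]
width: 0.188
t 11.75 p [0.6156 0.0339 0.0307] yaw -12.8 z [ 0. -0. -1.] w 0.188 F [ 0.2 -0.8 -1.3]
shift cm [0.02 0.17 0.07] turn deg 0.1
```

View pics/o.png

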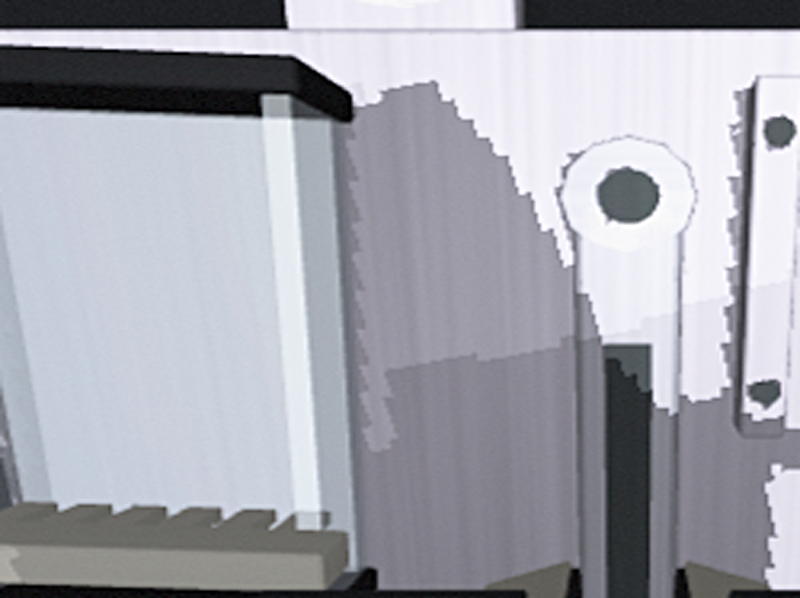

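View pics/o2.png

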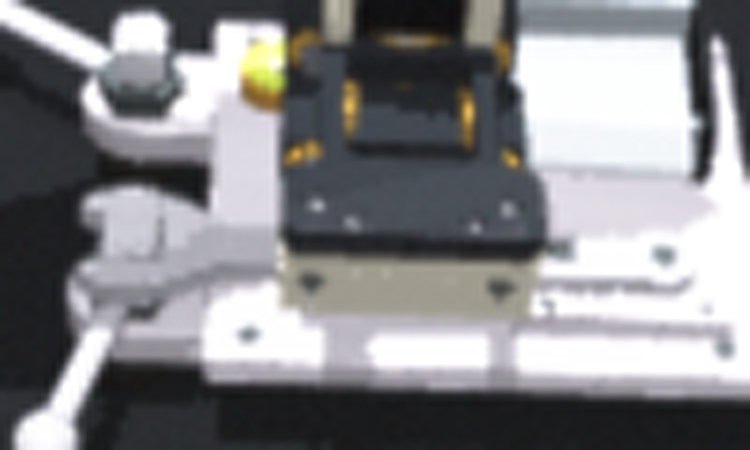

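```bash
python3 - <<'E'
from m import *
k=lambda u,v:((u+.5)/3.2-.5+60,(v+.5)/2.6-.5+10)
c=get_calibration("wrist"); P=np.load('wrist4.npz')['P']; zt=np.median(P[100:130,245:250,2]); print('top z',zt)
E=[onplane(*k(*e),.048,c)[:2] for e in((20,29),(780,29))]; y=E[0]-E[1]; y/=np.linalg.norm(y);x=np.array([y[1],-y[0]])
ra=onplane(*k(755,76),.060,c)[:2]
O=E[0]-x*.206; O=O+y*((ra-O)@y+.019)
H=onplane(*k(628,195),.060,c)[:2]
for n,q in dict(hole=H,ra=ra,near=onplane(*k(742,426),.060,c)[:2]).items(): print(n,((q-O)@x).round(4),((q-O)@y).round(4))
print('yaw',np.degrees(np.arctan2(x[1],x[0])))
E
```

```text
top z 0.05899718925219981
hole 0.1742 0.0002
ra 0.1949 -0.019
near 0.1284 -0.0195
yaw -12.863125690706111
```

```bash
python3 -m crank '[[[0,0,0.1],0,255],[[0,0,0.1],0,255],[[0,0,0],0,255]]'; python3 -m crank '[[[0,0,0],0,150],[[0,0,0],0,150],[[0,0,0],0,150],[[0,0,0],0,150]]';python3 - <<'E'
from h import *
goto([*(tabw(85,0)),.03],TY)
for cam in("side","wrist"):
    im,d,P,c=cloud(cam)
    if cam=="wrist": cv2.imwrite("pics/q.png",cv2.resize(im[10:320,130:390,::-1],None,fx=3,fy=1.9,interpolation=cv2.INTER_CUBIC))
    else: cv2.imwrite("pics/q2.png",cv2.resize(im[160:220,230:330,::-1],None,fx=7.5,fy=7.5,interpolation=cv2.INTER_CUBIC))
E
```

```text
clock: 12.15
position: [0.6154, 0.0339, 0.0285]
ee_rot: [3.122, -0.351, -0.001]
force: [0.9, 0.2, -1.8]
width: 0.186
clock: 12.55
position: [0.6157, 0.0339, 0.0289]
ee_rot: [-3.122, 0.351, -0.001]
force: [1.0, -0.2, -0.6]
width: 0.408
t 12.55 p [0.6157 0.0339 0.0289] yaw -12.8 z [ 0.  0. -1.] w 0.408 F [ 1.  -0.2 -0.6]
shift cm [ 0.01  0.18 -0.11] turn deg 0.1
```

View pics/q.png

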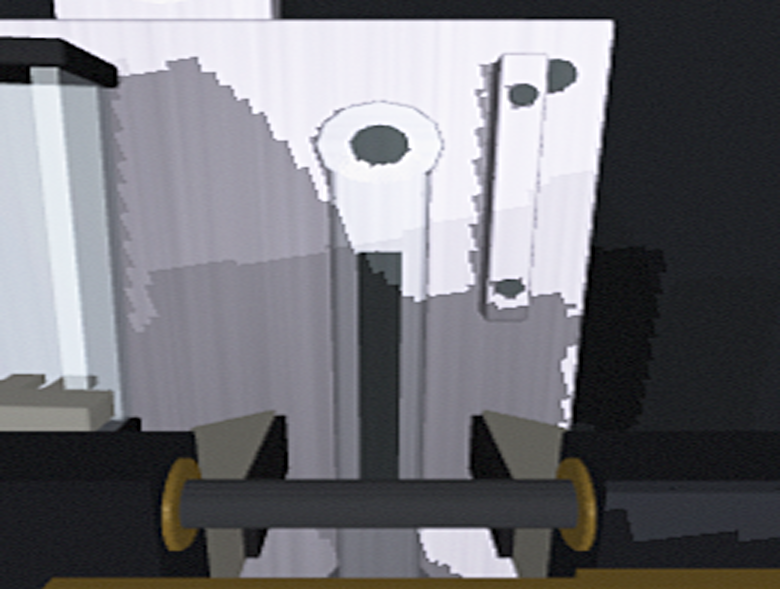

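View pics/q2.png

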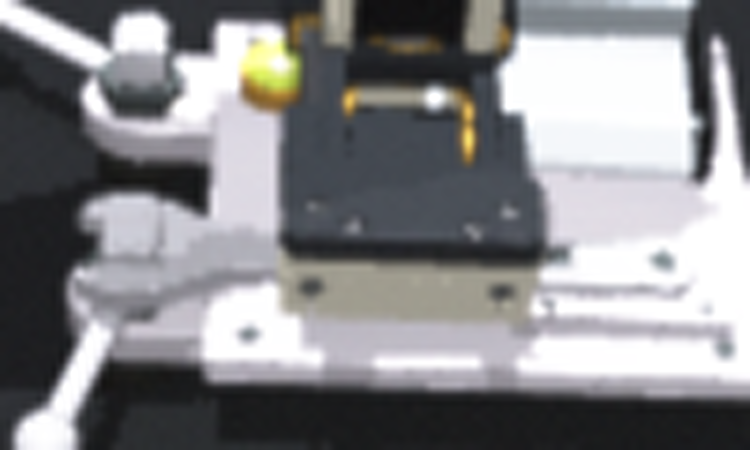

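```bash
python3 -m crank '[[[0,0,-1],0,150],[[0,0,-3],0,150],[[0,0,-4],0,150],[[0,0,-3],0,255],[[0,0,0],0,255]]';python3 - <<'E'
from h import *
s,p,R=state(); print(np.round(s['joints'],2))
lev=np.radians(254)+TY; u=np.array([np.cos(lev),np.sin(lev)]); O=TAB+[.001,.0005]; t=np.array([-u[1],u[0]]) # ccw tangent
tgt=O+.05*u+t*.030; goto([*tgt,.12],TY-np.radians(16))
im,d,P,c=cloud("side"); np.savez('side5.npz',im=im,d=d,P=P);cv2.imwrite("pics/r.png",cv2.resize(im[150:230,215:355,::-1],None,fx=5.5,fy=5.5,interpolation=cv2.INTER_CUBIC))
im,d,P,c=cloud("wrist"); cv2.imwrite("pics/r2.png",im[:,:,::-1])
E
```

```text
clock: 13.15
position: [0.6186, 0.0342, 0.1443]
ee_rot: [-3.12, 0.351, -0.013]
force: [0.1, -0.0, -0.7]
width: 0.288
[-0.16  0.47  0.03  1.67 -0.02  0.99 -1.92]
t 13.15 p [0.6186 0.0342 0.1443] yaw -12.8 z [ 0.008  0.001 -1.   ] w 0.288 F [ 0.1 -0.  -0.7]
shift cm [-7.2   5.83  2.36] turn deg 16.1
```

View pics/r.png

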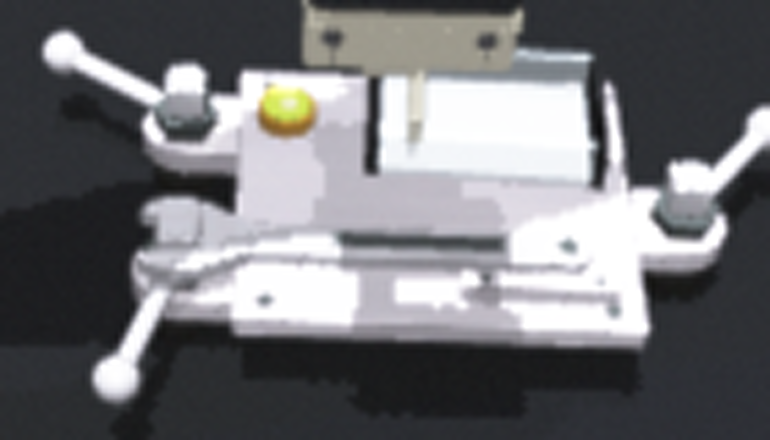

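View pics/r2.png

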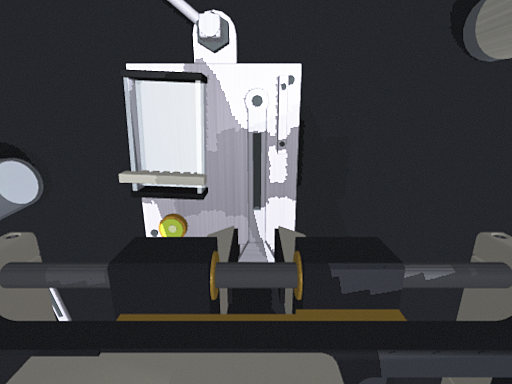

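```bash
for i in 1; do python3 -m crank '[[[0,0,0],-8.2,255],[[0,0,0],-8.2,255],[[0,0,0],-8.2,255],[[0,0,0],-8.2,255],[[0,0,0],-8.2,255]]' >/dev/null; done; python3 -m crank '[[[0,0,0],-8.2,255],[[0,0,0],-8.2,255],[[0,0,0],-8.2,255],[[0,0,0],-8.2,255],[[0,0,0],-8.2,255]]'; python3 -m crank '[[[0,0,0],-8.2,255],[[0,0,0],-8.2,255],[[0,0,0],-8.2,255],[[0,0,0],-8.2,255],[[0,0,0],-8.2,255]]'; python3 -m crank '[[[0,0,0],-8.2,255],[[0,0,0],-8.2,255],[[0,0,0],-8.2,255],[[0,0,0],-8.2,255],[[0,0,0],-8.2,255]]'; python3 - <<'E'
from h import *
s,p,R=state(); print(np.round(s['joints'],2))
lev=np.radians(254)+TY; u=np.array([np.cos(lev),np.sin(lev)]); O=TAB+[.001,.0005]; t=np.array([-u[1],u[0]])
tgt=O+.05*u+t*.030; print(tgt); goto([*tgt,.10],np.pi+TY-np.radians(16))
E
```

```text
clock: 14.25
position: [0.6145, 0.0338, 0.1373]
ee_rot: [-2.58, -1.791, 0.004]
force: [0.1, -0.4, -0.4]
width: 0.003
clock: 14.75
position: [0.6145, 0.0338, 0.1373]
ee_rot: [-1.789, -2.58, 0.002]
force: [0.6, -0.0, -0.2]
width: 0.006
clock: 15.25
position: [0.6145, 0.0338, 0.1374]
ee_rot: [-0.772, -3.043, 0.001]
force: [0.3, 0.1, -0.5]
width: 0.003
[ 0.3   0.57 -0.66  1.63  0.39  1.07  0.6 ]
[ 0.53560258 -0.0066716 ]
t 15.25 p [0.6145 0.0338 0.1374] yaw 151.5 z [-0.002 -0.    -1.   ] w 0.003 F [ 0.3  0.1 -0.5]
shift cm [ 5.   -7.31  3.76] turn deg 0.4
```

```bash
python3 -m crank '[[[2,-3,0],0,255],[[2.3,-3.4,0],0,255],[[1,-1.2,0],0,255],[[0,0,0],0,255],[[0,0,0],0,255]]'; python3 - <<'E'
from h import *
lev=np.radians(254)+TY; u=np.array([np.cos(lev),np.sin(lev)]); O=TAB+[.001,.0005]; t=np.array([-u[1],u[0]])
tgt=O+.052*u+t*.024; print(tgt); goto([*tgt,.007],np.pi+TY-np.radians(16))
s,p,R=state()
im,d,P,c=cloud("wrist"); cv2.imwrite("pics/s.png",im[:,:,::-1]); np.savez('wrist6.npz',im=im,d=d,P=P)
print('axis px',proj(np.r_[O,.064],c),'ball px',proj(np.r_[O+.075*u,.041],c))
im,d,P,c=cloud("side");cv2.imwrite("pics/s2.png",cv2.resize(im[150:230,215:355,::-1],None,fx=5.5,fy=5.5,interpolation=cv2.INTER_CUBIC))
E
```

```text
clock: 15.75
position: [0.5325, -0.0072, 0.1383]
ee_rot: [-0.782, -3.042, -0.0]
force: [0.1, -0.3, 0.3]
width: 0.001
[ 0.52938318 -0.00552313]
t 15.75 p [ 0.5325 -0.0072  0.1383] yaw 151.2 z [-0.  0. -1.] w 0.001 F [ 0.1 -0.3  0.3]
shift cm [ 0.34 -0.   13.13] turn deg 0.1
axis px [309.84675327 167.56094907] ball px [230.8974273  163.30623048]
```

View pics/s.png

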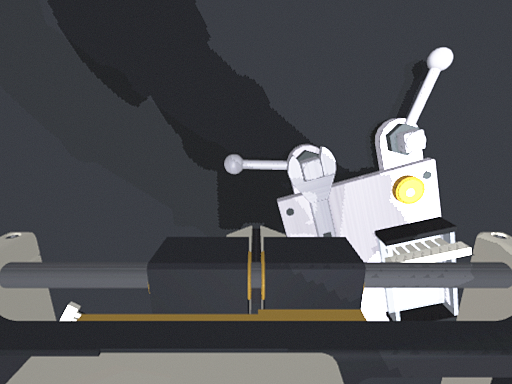

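View pics/s2.png

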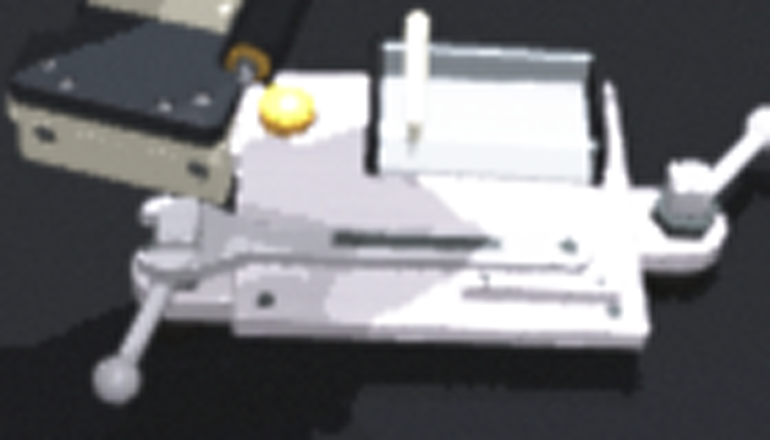

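```bash
python3 -m crank '[[[0.3,0,2],0,255],[[0,0,4],0,255],[[0,0,3.5],0,255],[[0,0,2.5],0,255],[[0,0,1],0,255]]'; python3 -m crank '[[[0,0,0],0,255],[[0,0,0],0,255]]'; python3 - <<'E'
from h import *
lev=np.radians(254)+TY; u=np.array([np.cos(lev),np.sin(lev)]); O=TAB+[.001,.0005]; t=np.array([-u[1],u[0]])
tgt=O+.052*u+t*.024; print(tgt); goto([*tgt,.007],np.pi+TY-np.radians(16))
im,d,P,c=cloud("wrist"); cv2.imwrite("pics/t.png",im[:,:,::-1]); np.savez('wrist7.npz',im=im,d=d,P=P)
E
```

```text
clock: 16.35
position: [0.5289, -0.005, 0.0061]
ee_rot: [-0.779, -3.04, 0.0]
force: [-0.1, -1.2, 1.8]
width: 0.005
clock: 16.55
position: [0.5308, -0.0051, 0.0095]
ee_rot: [0.781, 3.042, 0.001]
force: [0.5, 0.4, -0.5]
width: 0.005
[ 0.52938318 -0.00552313]
t 16.55 p [ 0.5308 -0.0051  0.0095] yaw 151.2 z [ 0.001  0.    -1.   ] w 0.005 F [ 0.5  0.4 -0.5]
shift cm [ 0.1  -0.11  0.25] turn deg 0.1
```

View pics/t.png

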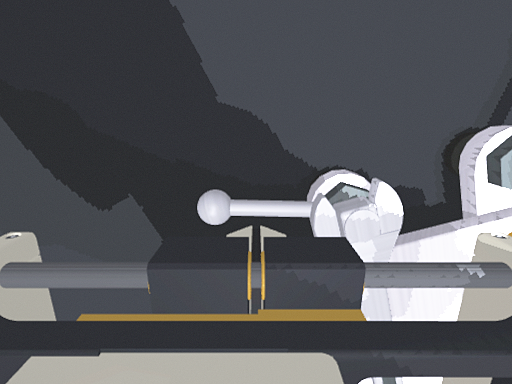

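```bash
python3 -m crank '[[[0.4,0.2,0.2],0,255],[[0.4,0,0],0,255],[[0,0,0],0,255]]'; python3 -m crank '[[[0.35,-0.1,0],4,255],[[0.35,-0.1,0],4,255],[[0.35,-0.1,0],4,255],[[0.35,-0.1,0],4,255],[[0,0,0],0,255]]'; python3 - <<'E'
from h import *
goto([*TAB,.007],0)
s,p,R=state(); print('axis in tool mm',(R.T@(np.r_[TAB+[.001,.0005],p[2]]-p)*1000).round(1))
im,d,P,c=cloud("wrist"); cv2.imwrite("pics/u.png",im[:,:,::-1])
im,d,P,c=cloud("side");cv2.imwrite("pics/u2.png",cv2.resize(im[150:230,215:355,::-1],None,fx=5.5,fy=5.5,interpolation=cv2.INTER_CUBIC))
E
```

```text
clock: 16.9
position: [0.5234, 0.0003, 0.0072]
ee_rot: [0.781, 3.043, 0.0]
force: [-0.3, -0.2, -0.2]
width: 0.006
clock: 17.4
position: [0.5106, 0.0044, 0.0072]
ee_rot: [1.198, 2.902, 0.0]
force: [2.0, -1.8, -0.8]
width: 0.004
t 17.4 p [0.5106 0.0044 0.0072] yaw 135.1 z [ 0.002 -0.001 -1.   ] w 0.004 F [ 2.  -1.8 -0.8]
shift cm [1.75 4.85 0.03] turn deg -44.9
axis in tool mm [17.1 49.6  0. ]
```

View pics/u.png

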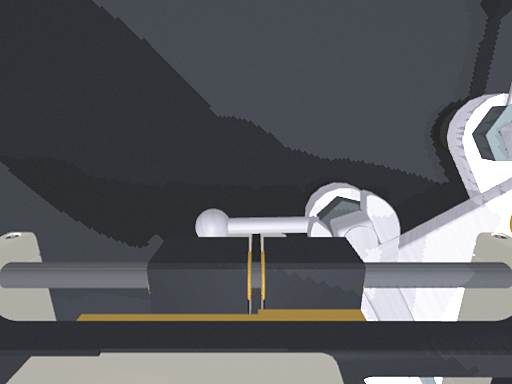

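View pics/u2.png

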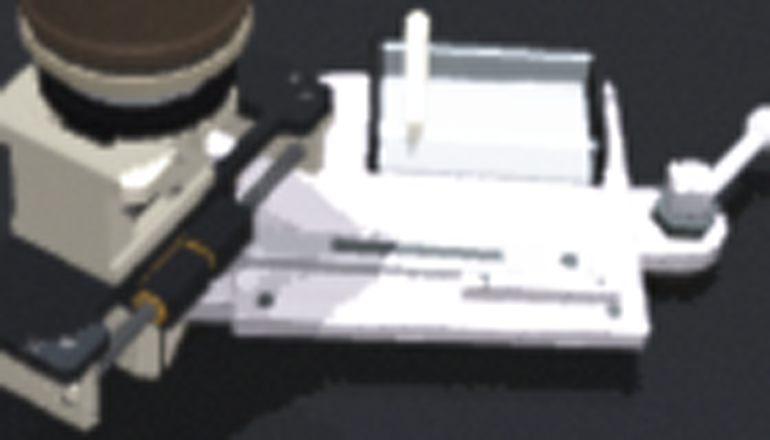

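```bash
python3 -m crank '[[[0.35,-0.1,0],4,255],[[0.35,-0.1,0],4,255],[[0.35,-0.1,0],4,255],[[0.35,-0.1,0],4,255],[[0.35,-0.1,0],4,255]]'; python3 - <<'E'
from h import *
s,p,R=state(); print(np.round(s['force'],1),'axis in tool mm',(R.T@(np.r_[TAB+[.001,.0005],p[2]]-p)*1000).round(1),'yaw',np.degrees(np.arctan2(R[1,0],R[0,0])))
im,d,P,c=cloud("wrist"); cv2.imwrite("pics/v.png",im[:,:,::-1])
im,d,P,c=cloud("side");cv2.imwrite("pics/v2.png",cv2.resize(im[150:230,215:355,::-1],None,fx=5.5,fy=5.5,interpolation=cv2.INTER_CUBIC))
E
```

```text
clock: 18.0
position: [0.4964, 0.0146, 0.007]
ee_rot: [1.685, 2.649, 0.0]
force: [2.8, -3.7, 1.5]
width: 0.001
[ 2.8 -3.7  1.5] axis in tool mm [17.8 49.3  0. ] yaw 115.0718923370787
```

View pics/v.png

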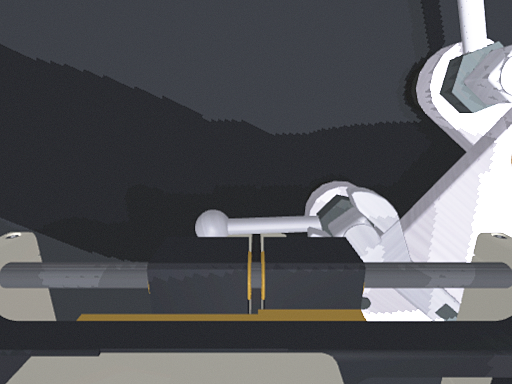

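View pics/v2.png

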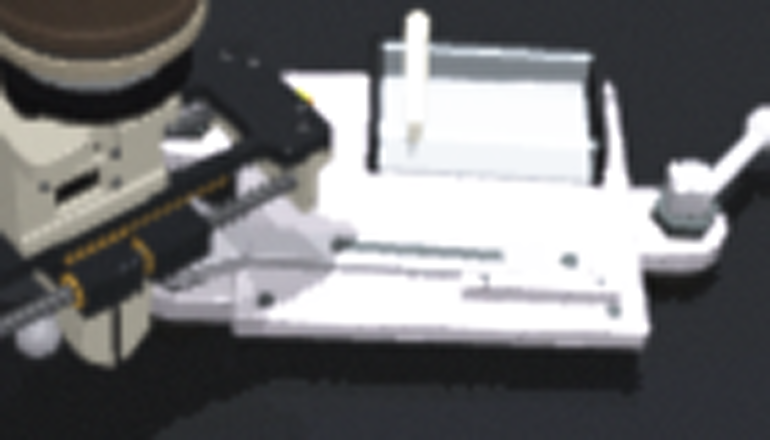

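```bash
python3 -m crank '[[[0.5,-0.14,0],6,255],[[0.52,-0.14,0],6,255],[[0.52,-0.14,0],6,255],[[0.52,-0.14,0],6,255],[[0.52,-0.14,0],6,255]]'; python3 - <<'E'
from h import *
s,p,R=state(); print(np.round(s['force'],1),'axis in tool mm',(R.T@(np.r_[TAB+[.001,.0005],p[2]]-p)*1000).round(1),'yaw',np.degrees(np.arctan2(R[1,0],R[0,0])),np.round(s['joints'],2))
im,d,P,c=cloud("wrist"); cv2.imwrite("pics/w.png",im[:,:,::-1])
im,d,P,c=cloud("side");cv2.imwrite("pics/w2.png",cv2.resize(im[150:230,215:355,::-1],None,fx=5.5,fy=5.5,interpolation=cv2.INTER_CUBIC))
E
```

```text
clock: 18.6
position: [0.4828, 0.0378, 0.0067]
ee_rot: [2.314, 2.124, -0.002]
force: [0.5, -4.0, 3.9]
width: 0.003
[ 0.5 -4.   3.9] axis in tool mm [18.1 49.3 -0. ] yaw 85.08672688471142 [ 0.03  0.5  -0.29  2.09  0.25  0.58 -0.52]
```

View pics/w.png

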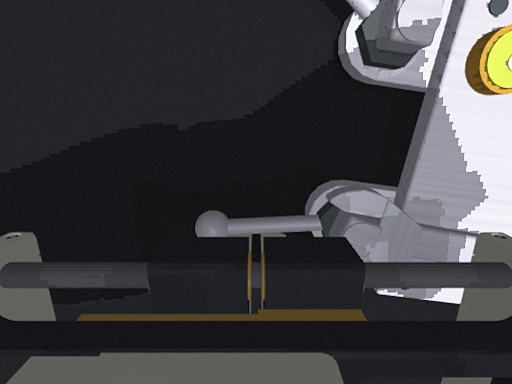

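View pics/w2.png

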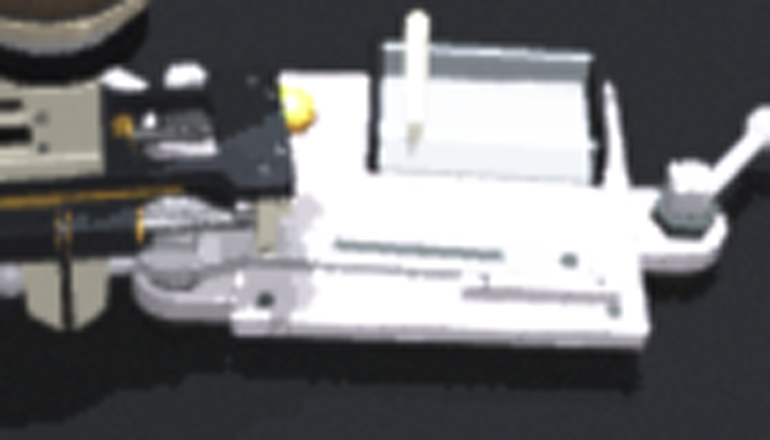

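```bash
python3 -m crank '[[[0.52,-0.15,0],6,255],[[0.52,-0.15,0],6,255],[[0.52,-0.15,0],6,255],[[0.52,-0.15,0],6,255],[[0.52,-0.15,0],6,255]]'; python3 - <<'E'
from h import *
s,p,R=state(); print(np.round(s['force'],1),'axis in tool mm',(R.T@(np.r_[TAB+[.001,.0005],p[2]]-p)*1000).round(1),'yaw',np.degrees(np.arctan2(R[1,0],R[0,0])),np.round(s['joints'],2))
im,d,P,c=cloud("wrist"); cv2.imwrite("pics/x.png",im[:,:,::-1])
im,d,P,c=cloud("side");cv2.imwrite("pics/x2.png",cv2.resize(im[150:230,215:355,::-1],None,fx=5.5,fy=5.5,interpolation=cv2.INTER_CUBIC))
E
```

```text
clock: 19.2
position: [0.4823, 0.0645, 0.0064]
ee_rot: [-2.784, -1.456, 0.004]
force: [-2.3, -4.4, 3.9]
width: 0.004
[-2.3 -4.4  3.9] axis in tool mm [18.6 49.4 -0.1] yaw 55.215730405727506 [-0.14  0.49 -0.14  2.09  0.13  0.56 -0.98]
```

View pics/x.png

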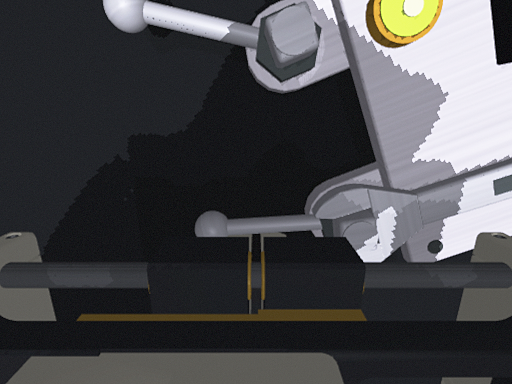

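View pics/x2.png

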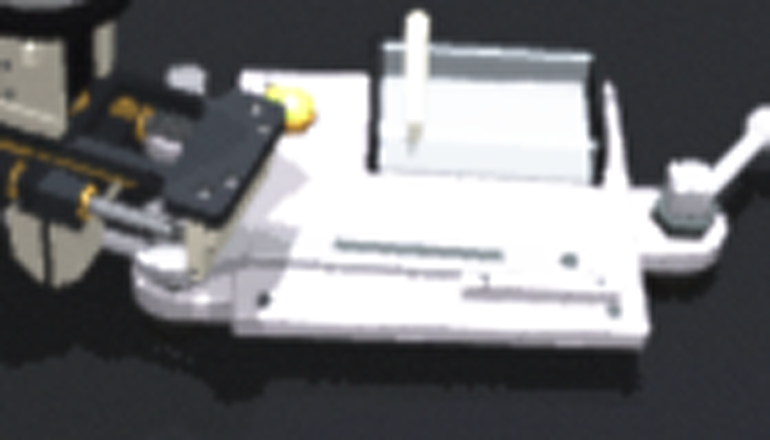

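```bash
cat > lev.py <<'E'
from h import *
def lever(u,v):
    c=get_calibration("wrist"); B=onplane(u,v,.041,c)[:2]; w=B-(TAB+[.002,.0008]); a=np.degrees(np.arctan2(w[1],w[0])-TY)%360
    print('ball',B.round(4),'r mm',np.hypot(*w)*1e3,'lever table deg',a,'nut+screw rad',np.radians(255-a))
E
python3 - <<'E'
from lev import *
lever(211.5,223.5)
E
```

```text
ball [0.4737 0.0943] r mm 74.1380779624859 lever table deg 157.9951900184612 nut+screw rad 1.693053324449312
```

```bash
python3 -m crank '[[[0.43,-0.13,0],5,255],[[0.43,-0.13,0],5,255],[[0.43,-0.13,0],5,255]]'; python3 - <<'E'
from h import *
s,p,R=state(); print(np.round(s['force'],1),'axis in tool mm',(R.T@(np.r_[TAB+[.001,.0005],p[2]]-p)*1000).round(1),'yaw',np.degrees(np.arctan2(R[1,0],R[0,0])))
im,d,P,c=cloud("wrist"); cv2.imwrite("pics/y.png",im[:,:,::-1])
E
```

```text
clock: 19.6
position: [0.4871, 0.0769, 0.0062]
ee_rot: [-2.949, -1.083, 0.005]
force: [-2.7, -3.6, 3.9]
width: 0.008
[-2.7 -3.6  3.9] axis in tool mm [19.  49.4 -0.1] yaw 40.340452592757984
```

View pics/y.png

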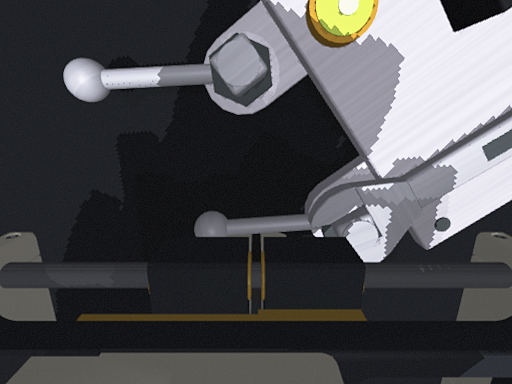

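```bash
python3 -m crank '[[[0.25,-0.06,0],2.5,255],[[0.25,-0.06,0],2.5,255]]'; python3 -m crank '[[[0.2,-0.05,0],2,255],[[0,0,0],0,255]]'; python3 - <<'E'
from lev import *
s,p,R=state(); f=R.T@np.array(s['force']); print('tool force',f.round(1),'axis in tool mm',(R.T@(np.r_[TAB+[.001,.0005],p[2]]-p)*1000).round(1),'yaw',np.degrees(np.arctan2(R[1,0],R[0,0])))
im,d,P,c=cloud("wrist"); cv2.imwrite("pics/z.png",im[:,:,::-1])
E
```

```text
clock: 19.85
position: [0.49, 0.0812, 0.0062]
ee_rot: [-2.992, -0.958, 0.005]
force: [-4.2, -3.0, 4.1]
width: 0.008
clock: 20.05
position: [0.4919, 0.0835, 0.0063]
ee_rot: [-3.009, -0.902, 0.003]
force: [-4.7, -0.9, 2.6]
width: 0.004
tool force [-4.5 -1.9 -2.6] axis in tool mm [17.2 49.5 -0.1] yaw 33.388569295861224
```

View pics/z.png

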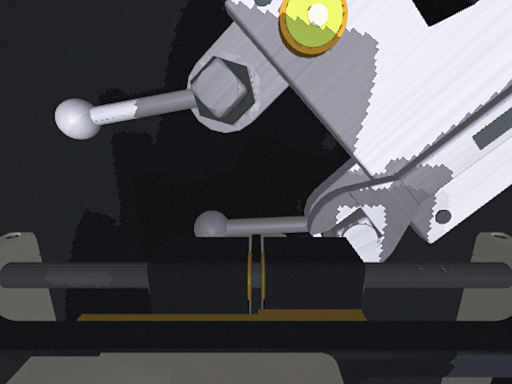

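```bash
python3 -c "
from lev import *
lever(211,223.5)"; python3 -m crank '[[[0.15,-0.04,0],1.5,255],[[0,0,0],0,255]]'; python3 -m crank '[[[0.15,-0.04,0],1.5,255],[[0,0,0],0,255]]';python3 -m crank '[[[0.15,-0.04,0],1.5,255],[[0,0,0],0,255]]'
```

```text
ball [0.4941 0.1145] r mm 74.46105766115281 lever table deg 135.71016053891802 nut+screw rad 2.082000462771339
clock: 20.3
position: [0.4932, 0.0847, 0.0063]
ee_rot: [-3.021, -0.861, 0.003]
force: [-4.6, -0.8, 0.9]
width: 0.004
clock: 20.5
position: [0.4943, 0.0859, 0.0063]
ee_rot: [-3.032, -0.821, 0.002]
force: [-5.0, -0.1, 0.8]
width: 0.003
clock: 20.7
position: [0.4953, 0.087, 0.0063]
ee_rot: [-3.043, -0.781, 0.003]
force: [-4.7, 0.9, -0.3]
width: 0.005
```

```bash
python3 - <<'E'
from lev import *
s,p,R=state(); f=R.T@np.array(s['force']); print('tool force',f.round(1),'axis in tool mm',(R.T@(np.r_[TAB+[.001,.0005],p[2]]-p)*1000).round(1),'yaw',np.degrees(np.arctan2(R[1,0],R[0,0])))
im,d,P,c=cloud("wrist"); np.savez('wrist9.npz',im=im,d=d,P=P); cv2.imwrite("pics/aa.png",cv2.resize(im[100:270,170:512,::-1],None,fx=2.3,fy=2.3,interpolation=cv2.INTER_CUBIC))
im,d,P,c=cloud("side");cv2.imwrite("pics/aa2.png",cv2.resize(im[150:230,215:355,::-1],None,fx=5.5,fy=5.5,interpolation=cv2.INTER_CUBIC))
E
```

```text
tool force [-3.6 -3.1  0.3] axis in tool mm [16.4 49.4 -0.1] yaw 28.806104030924594
```

View pics/aa.png

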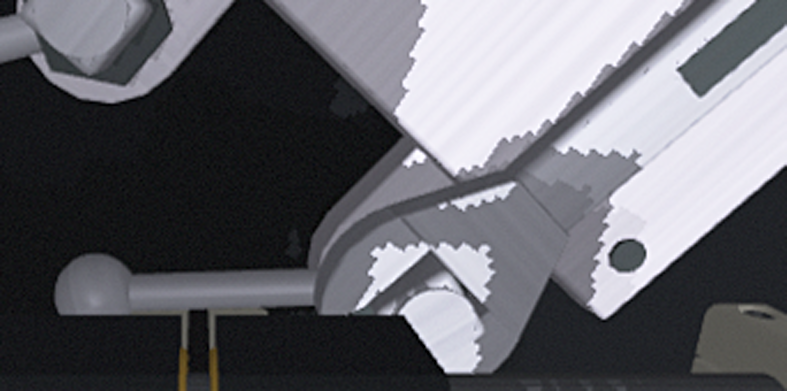

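View pics/aa2.png

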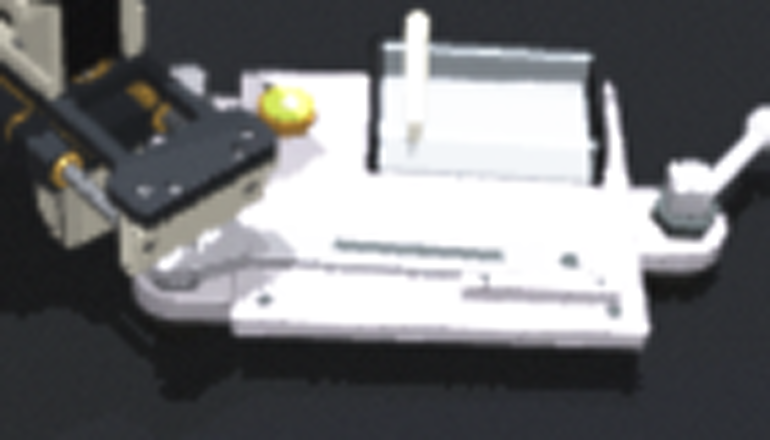

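```bash
python3 -c "
from lev import *
lever(211.3,224.5)"; python3 -m crank '[[[0.15,-0.04,0],1.5,255],[[0,0,0],0,255]]'; python3 -m crank '[[[0.15,-0.04,0],1.5,255],[[0,0,0],0,255]]'; python3 - <<'E'
from lev import *
s,p,R=state(); f=R.T@np.array(s['force']); print('tool force',f.round(1),'axis in tool mm',(R.T@(np.r_[TAB+[.001,.0005],p[2]]-p)*1000).round(1),'yaw',np.degrees(np.arctan2(R[1,0],R[0,0])))
im,d,P,c=cloud("wrist"); cv2.imwrite("pics/ab.png",cv2.resize(im[100:270,170:512,::-1],None,fx=2.3,fy=2.3,interpolation=cv2.INTER_CUBIC))
E
```

```text
ball [0.4995 0.1175] r mm 74.37042166593301 lever table deg 130.96913412074005 nut+screw rad 2.1647469836925777
clock: 21.0
position: [0.4963, 0.088, 0.0063]
ee_rot: [-3.053, -0.741, 0.003]
force: [-5.4, -0.1, 1.2]
width: 0.006
clock: 21.2
position: [0.4969, 0.0888, 0.0062]
ee_rot: [-3.062, -0.701, 0.005]
force: [-6.9, -1.4, 2.1]
width: 0.003
tool force [-6.9 -1.8 -2.1] axis in tool mm [16.8 49.4 -0.1] yaw 25.776639398102954
```

View pics/ab.png

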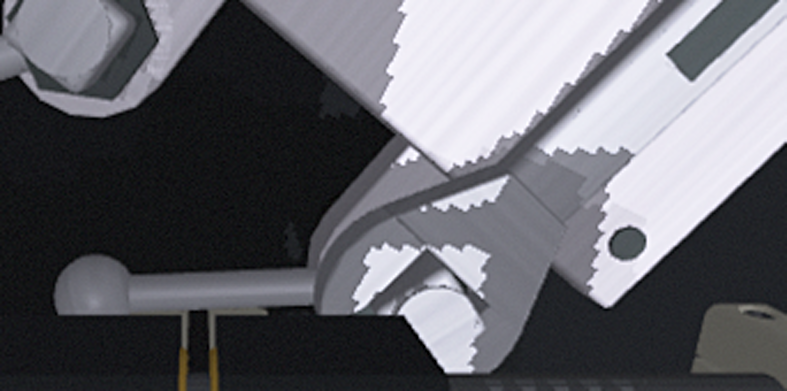

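```bash
python3 -m crank '[[[0.15,-0.04,0],1,255],[[0,0,0],0,255],[[0,0,0],0,255]]'; python3 - <<'E'
from lev import *
s,p,R=state(); f=R.T@np.array(s['force']); print('tool force',f.round(1),'axis in tool mm',(R.T@(np.r_[TAB+[.001,.0005],p[2]]-p)*1000).round(1),'yaw',np.degrees(np.arctan2(R[1,0],R[0,0])))
im,d,P,c=cloud("wrist"); cv2.imwrite("pics/ac.png",cv2.resize(im[100:270,170:512,::-1],None,fx=2.3,fy=2.3,interpolation=cv2.INTER_CUBIC))
E
```

```text
clock: 21.55
position: [0.4975, 0.0895, 0.0062]
ee_rot: [3.068, 0.675, -0.006]
force: [-8.3, -1.7, 4.3]
width: 0.006
tool force [-8.3 -1.9 -4.3] axis in tool mm [16.7 49.5 -0.1] yaw 24.819470232084292
```

View pics/ac.png

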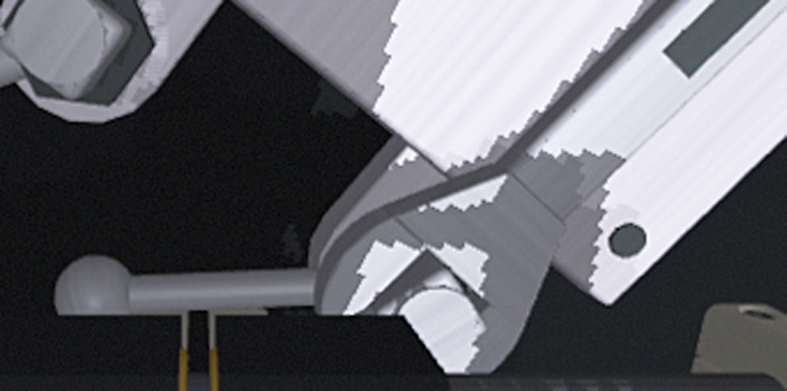

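```bash
python3 -m crank '[[[-0.5,0,0],0,255],[[-1,0,0],0,255],[[0,0,-1],0,255],[[0,0,-3],0,255],[[0,0,-4],0,255]]'; python3 -m crank '[[[0,0,-4],0,255],[[0,0,-2],0,255],[[0,0,0],0,255]]'; python3 - <<'E'
from lev import *
s,p,R=state(); print(p,s['force'])
for cam in("side","top","wrist"):
    im,d,P,c=cloud(cam); np.savez(f'{cam}A.npz',im=im,d=d,P=P)
    if cam=="wrist": cv2.imwrite("pics/ad.png",im[:,:,::-1])
    if cam=="side": cv2.imwrite("pics/ad2.png",cv2.resize(im[150:230,215:355,::-1],None,fx=5.5,fy=5.5,interpolation=cv2.INTER_CUBIC))
    if cam=="top": cv2.imwrite("pics/ad3.png",im[:,:,::-1])
E
```

```text
clock: 22.1
position: [0.4856, 0.0836, 0.0874]
ee_rot: [3.069, 0.672, -0.002]
force: [2.0, 0.1, 0.2]
width: 0.004
clock: 22.4
position: [0.489, 0.0844, 0.1509]
ee_rot: [-3.068, -0.672, -0.013]
force: [-0.2, 0.6, 0.4]
width: 0.006
[0.48895603 0.08444274 0.15087883] [-0.2415269   0.57975636  0.44985513]
```

View pics/ad.png

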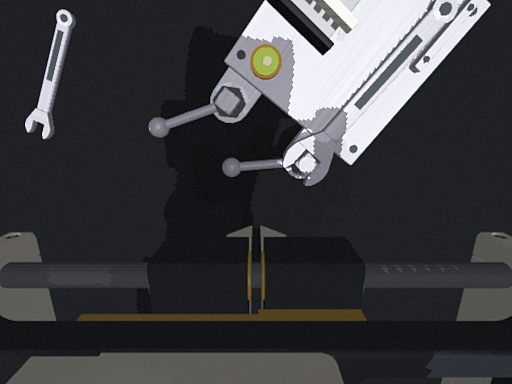

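View pics/ad2.png

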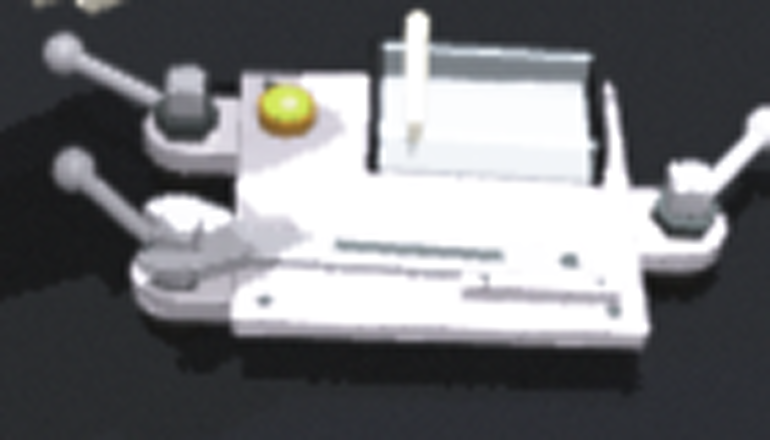

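View pics/ad3.png

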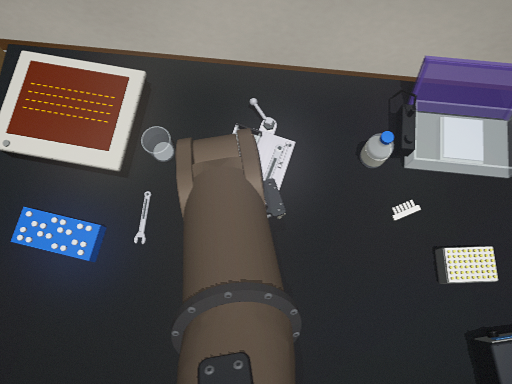

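```bash
python3 - <<'E'
from lev import *
im=np.load('wristA.npz')['im']
cv2.imwrite("pics/ae.png",cv2.resize(im[0:200,215:500,::-1],None,fx=2.8,fy=2.8,interpolation=cv2.INTER_CUBIC))
cv2.imwrite("pics/ae2.png",cv2.resize(im[125:195,215:345,::-1],None,fx=6,fy=6,interpolation=cv2.INTER_CUBIC))
E
```

```text
(no output)
```

View pics/ae.png

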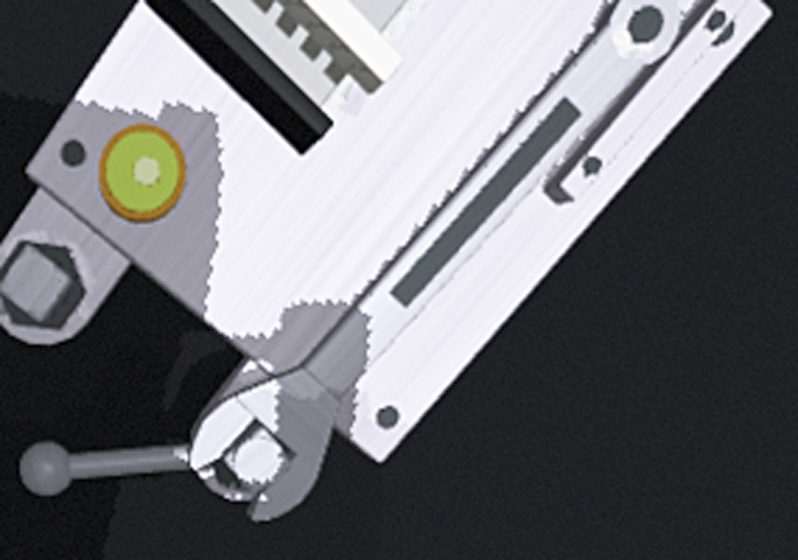

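View pics/ae2.png

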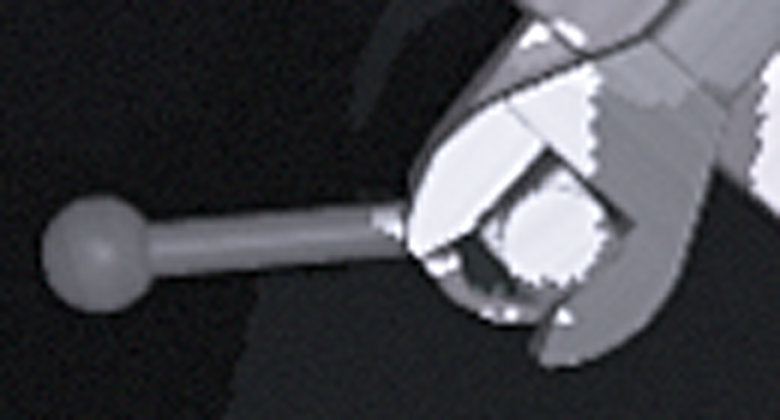

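```bash
python3 - <<'E'
from lev import *
# use calibration consistent w/ image: arm static since
c=get_calibration("wrist")
k=lambda u,v:((u+.5)/2.8-.5+215,(v+.5)/2.8-.5)
k6=lambda u,v:((u+.5)/6-.5+215,(v+.5)/6-.5+125)
W=lambda px,z:onplane(*px,z,c)[:2]
A=W(k(382,461),.048);B=W(k(770,12),.048); F=W(k(27,172),.048)
x=B-A;x/=np.linalg.norm(x);yaw=np.degrees(np.arctan2(x[1],x[0])); y=F-A; print('yaw right edge',yaw,'front edge',np.degrees(np.arctan2(y[1],y[0]))-90, 'len',np.linalg.norm(B-A),np.linalg.norm(y))
yaw=(yaw+np.degrees(np.arctan2(y[1],y[0]))-90)/2
xx=np.array([np.cos(np.radians(yaw)),np.sin(np.radians(yaw))]);yy=np.array([-xx[1],xx[0]])
O=A-.026*xx+.040*yy; print('O',O)
hd=W(k6(552,235),.064); print('head centre rel mm',((hd-O)@xx*1e3,(hd-O)@yy*1e3))
for O2 in(O,hd):
    b=W(k6(98,253),.041)-O2; a=np.degrees(np.arctan2(b@yy,b@xx))%360; print('lever',np.hypot(*b),a,'sum rad',np.radians(255-a))
s1=W(k(571,107),.057);s2=W(k(400,297),.057);h=W(k(645,23),.057)
for p1 in(s1,h): d=p1-s2; print('spanner deg',np.degrees(np.arctan2(d@yy,d@xx)), 'pt',(p1-O)@xx,(p1-O)@yy)
d=(h-s2)/np.linalg.norm(h-s2); print('jaw',(h-.173*d-O)@xx*1e3,(h-.173*d-O)@yy*1e3)
E
```

```text
yaw right edge -12.587094006097788 front edge -12.596699947739822 len 0.1762627902289818 0.15701168180372643
O [0.53612466 0.053193  ]
head centre rel mm (np.float64(-0.3575894299190357), np.float64(0.10889932370185838))
lever 0.07478668015010478 132.86262217497884 sum rad 2.13169938279893
lever 0.07446384813249533 132.71794314653536 sum rad 2.134224508203855
spanner deg -2.8652247058406983 pt 0.14211214720492377 -0.00784022053793138
spanner deg -2.65912839185432 pt 0.17131850427570125 -0.008933490919020506
jaw -1.495213462784206 -0.9073485453100989
```

```bash
python3 -m crank '[[[0,0,3],0,255],[[0,0,4],0,255],[[0,0,4],0,255],[[0,0,2],0,255],[[0,0,1],0,255]]'; python3 -m crank '[[[0,0,0],0,255],[[0.8,0,0],0,255],[[0,0,0],0,255]]'; python3 -m crank '[[[0.4,0,0],0,255],[[0,0,0],0,255]]'; python3 -m crank '[[[0.3,0,0],0,255],[[0,0,0],0,255]]'; python3 -m crank '[[[0.2,0,0],0,255],[[0,0,0],0,255]]'
```

```text
clock: 23.05
position: [0.4837, 0.0831, 0.0037]
ee_rot: [3.069, 0.672, -0.008]
force: [-0.3, 0.1, 0.3]
width: 0.003
clock: 23.35
position: [0.4953, 0.0879, 0.0078]
ee_rot: [-3.069, -0.672, -0.004]
force: [-0.6, 0.7, 0.1]
width: 0.005
clock: 23.55
position: [0.4967, 0.0887, 0.0073]
ee_rot: [3.069, 0.672, -0.001]
force: [-3.7, -1.7, 4.2]
width: 0.003
clock: 23.75
position: [0.4979, 0.0893, 0.0069]
ee_rot: [3.069, 0.671, -0.005]
force: [-7.6, -1.8, 5.0]
width: 0.006
clock: 23.95
position: [0.4987, 0.0898, 0.0067]
ee_rot: [3.068, 0.671, -0.008]
force: [-9.4, -3.2, 7.0]
width: 0.002
```

```bash
python3 -m crank '[[[0.2,0,0],0,255],[[0,0,0],0,255]]'; python3 -m crank '[[[0.2,-0.05,0],0,255],[[0,0,0],0,255]]';  python3 - <<'E'
from lev import *
s,p,R=state(); f=R.T@np.array(s['force']); print('tool force',f.round(1))
im,d,P,c=cloud("wrist"); cv2.imwrite("pics/af.png",cv2.resize(im[100:270,170:512,::-1],None,fx=2.3,fy=2.3,interpolation=cv2.INTER_CUBIC))
E
```

```text
clock: 24.15
position: [0.4995, 0.0903, 0.0066]
ee_rot: [3.068, 0.671, -0.011]
force: [-12.8, -4.5, 10.0]
width: 0.009
clock: 24.35
position: [0.5002, 0.0908, 0.0064]
ee_rot: [3.068, 0.67, -0.014]
force: [-14.2, -6.1, 11.7]
width: 0.006
tool force [-15.6  -0.4 -11.6]
```

View pics/af.png

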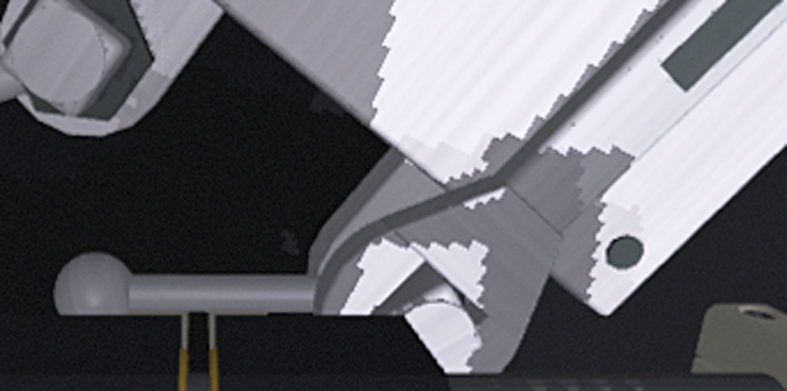

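The force climbs elastically to about 15 N (0.8 N m, against 0.3 N m of drag), so the nut is on its stop. I'll back off and check.

```bash
python3 -m crank '[[[-0.5,0,0],0,255],[[-0.9,0,0],0,255],[[-1,0,0],0,255],[[0,0,-2],0,255],[[0,0,-4],0,255]]'; python3 -m crank '[[[0,0,-4],0,255],[[0,0,-4],0,255],[[0,0,0],0,255],[[0,0,0],0,255]]'; python3 - <<'E'
from lev import *
s,p,R=state(); print(p,np.round(s['force'],1))
im,d,P,c=cloud("wrist"); np.savez('wristB.npz',im=im,d=d,P=P)
cv2.imwrite("pics/ag.png",cv2.resize(im[0:200,215:500,::-1],None,fx=2.8,fy=2.8,interpolation=cv2.INTER_CUBIC))
cv2.imwrite("pics/ag2.png",cv2.resize(im[125:195,215:345,::-1],None,fx=6,fy=6,interpolation=cv2.INTER_CUBIC))
im,d,P,c=cloud("side"); cv2.imwrite("pics/ag3.png",im[:,:,::-1])
E
```

```text
clock: 24.9
position: [0.4809, 0.0824, 0.0656]
ee_rot: [3.069, 0.671, -0.007]
force: [0.7, 0.7, 0.4]
width: 0.001
clock: 25.3
position: [0.4838, 0.0832, 0.1477]
ee_rot: [-3.069, -0.671, -0.005]
force: [-0.9, 0.0, -0.3]
width: 0.008
[0.48377151 0.08317557 0.14772006] [-0.9  0.  -0.3]
```

View pics/ag.png

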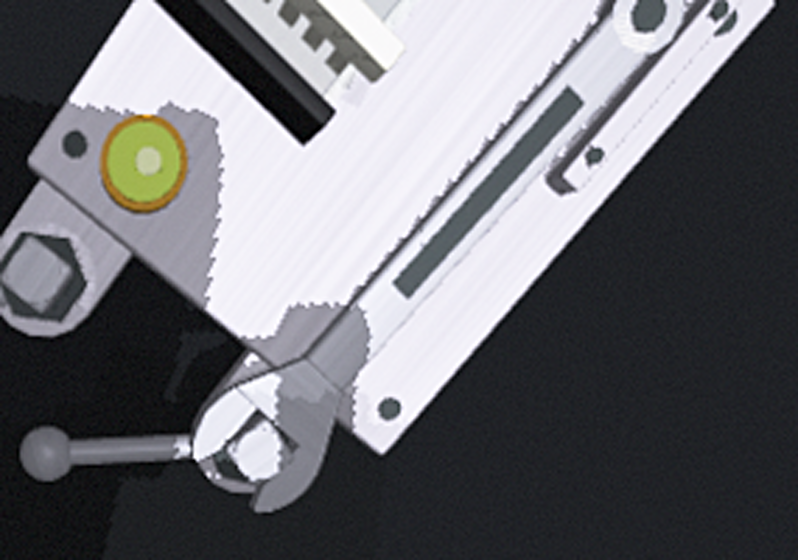

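View pics/ag2.png

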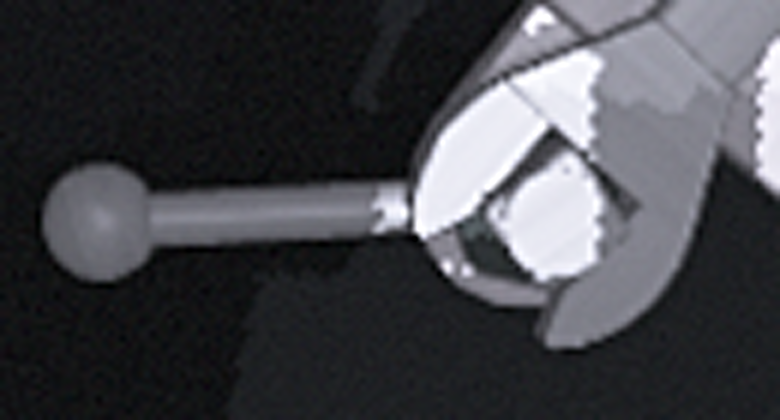

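View pics/ag3.png

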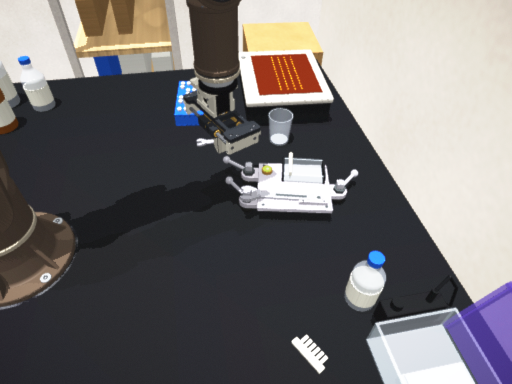

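```bash
python3 - <<'E'
from lev import *
c=get_calibration("wrist")
k=lambda u,v:((u+.5)/2.8-.5+215,(v+.5)/2.8-.5)
k6=lambda u,v:((u+.5)/6-.5+215,(v+.5)/6-.5+125)
W=lambda px,z:onplane(*px,z,c)[:2]
A=W(k(382,453),.048);B=W(k(772,4),.048); F=W(k(29,163),.048)
x=B-A;y=F-A;yaw=(np.degrees(np.arctan2(x[1],x[0]))+np.degrees(np.arctan2(y[1],y[0]))-90)/2;print('yaw',yaw)
xx=np.array([np.cos(np.radians(yaw)),np.sin(np.radians(yaw))]);yy=np.array([-xx[1],xx[0]])
O=A-.026*xx+.040*yy
hd=W(k6(552,218),.064); print('head rel mm',((hd-O)@xx*1e3,(hd-O)@yy*1e3))
b=W(k6(97,222),.041)-O; a=np.degrees(np.arctan2(b@yy,b@xx))%360; print('lever',np.hypot(*b),a,'sum',np.radians(255-a))
s2=W(k(402,290),.057);h=W(k(646,13),.057);d=(h-s2)/np.linalg.norm(h-s2); print('spanner deg',np.degrees(np.arctan2(d@yy,d@xx)),'jaw',(h-.173*d-O)@xx*1e3,(h-.173*d-O)@yy*1e3)
# rectified top view of head plane z=.064, table frame, 0.1mm... 
im=np.load('wristB.npz')['im']
g=np.arange(-30,30,.1)/1000
X,Y=np.meshgrid(g,-g); Q=O+X[...,None]*xx+Y[...,None]*yy
pp=proj(np.concatenate([Q,np.full(X.shape+(1,),.064)],-1),c).astype(np.float32)
r=cv2.remap(im,pp[...,0],pp[...,1],cv2.INTER_CUBIC); cv2.imwrite("pics/ah.png",r[:,:,::-1])
E
```

```text
yaw -12.793061791987867
head rel mm (np.float64(-0.4701627114910023), np.float64(-0.29364204353604423))
lever 0.0740549569323309 131.30950122916272 sum 2.1588064569851095
spanner deg -2.0294574828810155 jaw -2.354959898969258 -2.5834206706527656
```

View pics/ah.png

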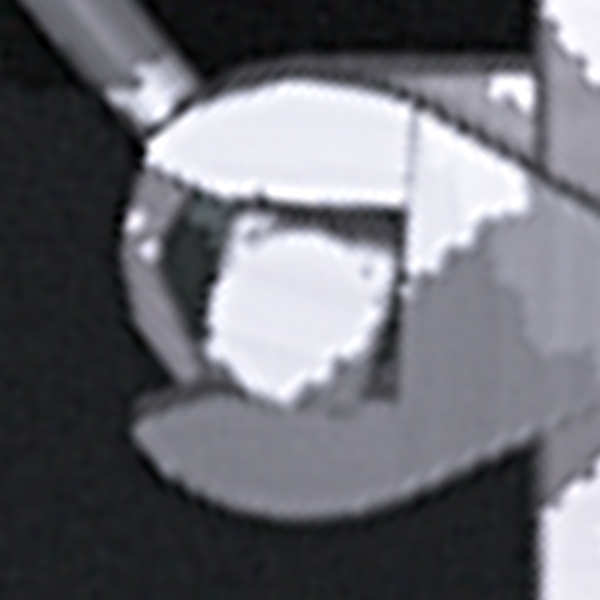

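The rectified view shows the head about 0.2 rad clockwise, held inside the jaw. The lever has turned about 2.15 rad in total, so the nut is at about 1.9. The robot is clear, so I'll hand in.

```bash
python3 -c "
from cell import workorder,monitor
s=monitor.observe();print(s['clock'],s['dq'],s['force'])
print(workorder.sign_off())"
```

```text
25.4 [-0.00165353  0.01596788 -0.00035175  0.00490511 -0.00138542  0.00374038
 -0.00024534] [-0.48292857  1.00136823 -0.56850703]
the job is handed in; nothing more can be done
None
```

The locknut is tight, and I handed the job in at 25.4 s. The larger spanner is on the square head with its handle on the plate, resting on the stop rail. The sign-off gives no verdict.

**What I did:**
- I slid the larger spanner onto the head along the plate and let go of it.
- I swung the lever clockwise with the shut fingers until the nut reached its stop. The force then rose steadily to about 15 N, roughly 0.8 N m against 0.3 N m of drag.
- I then backed off and lifted clear.

**Last checks, from the wrist picture:**

| Check | Result |
|---|---|
| Nut plus screw | about 2.13–2.16 rad |
| Screw, from the head's edges | about 0.2 rad clockwise (limit 0.45) |
| Nut | about 1.9 rad, its stop, within about 0.05 |
| Spanner | swung 2–3° to the rail |
| Jaw | about 2–3.5 mm from the screw's axis |
| Gel tray and small spanner | look unmoved in the pictures; I did not measure them |

**What went wrong or disagreed:**
- **First grip missed:** the fingers closed above the handle. The camera depth put the finger tips about 23 mm short of the reported TCP. I allowed for that from then on, and the second grip held.
- **Table position:** the cameras disagreed on it by about 2–4 mm.
- **Lever angle:** taken by eye from picture points and the tool's turn, it varied by up to about 0.1 rad. I therefore relied on the force at the stop to confirm the nut was tight.

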